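# Build and gauge a step pulley pack

### The arm

A 7-joint arm with a two-finger parallel gripper is mounted at the origin on the work surface. World frame = base frame: x ahead of the robot, y to its left, z up, the work surface at z = 0. Lengths are in m, angles in degrees, forces in N, time in s.
With the tool pointing down it reaches from about 0.425 to 0.875 m from the base axis. Payload 4.7 kg.
Tool frame: the origin (TCP) lies midway between the tips of the shut fingers; the grasp point (between the pads) lies 19 mm behind it; z points along the fingers, y is the line along which they close (so a half turn about z gives the same grasp; the last joint's range is limited). The gripper opens to 87 mm and grips with 3 to 60 N. Pads are 19 mm wide; open, the fingers measure 117 mm over their backs; the gripper's body (75 mm by 190 mm) begins 51 mm behind the grasp point.
Start: joints at [-67.546, 18.392, -4.016, 83.108, 1.295, 78.541, -3.26], TCP at [0.24, 0.604, 0.223] pointing down, gripper open.
Joint ranges: [-163.93, 163.93], [-17.29, 119.83], [-79.2, 71.16], [3.27, 140.29], [-89.18, 269.18], [5.43, 117.66], [-154.24, 154.24]. Speed limits (degrees/s): [147.25, 147.25, 180, 180, 180, 180, 180].

### API

Orientations are given as [roll, pitch, yaw] about the fixed x, y, z axes, in that order (R = Rz(yaw) Ry(pitch) Rx(roll)).
In Python, from cell import env, viewer, boxes_of, masks_of gives the robot as it stands. The module is installed in compiled form; this text tells all that it offers.
- The arm moves only by the tool apply_moves, never from a script. Its argument "moves" is a list of rows, each a list of 7 numbers: the shift along the tool's x, y, z scaled (see below), then the turn, a rotation vector about the tool's x, y, z scaled (see below), then the opening, from 0 (shut) to 1 (fully open). A call has 1 to 20 rows; each row is the pose to reach, as a shift and turn from the pose commanded when the call began, along the tool's axes at that moment; what a row does not reach only later rows make up. The controller multiplies each number of a shift by 0.2 m and each number of a turn by 1.5 rad. A row lasts 1/10 s, in which the tool goes at most 50 mm and 8.59 degrees, less where a joint would pass 70% of its speed; a pose out of reach is approached as far as the arm can. A call with a number of a shift or a turn outside -1 to 1 is refused whole. A call with a gripper value outside its range is refused whole. The fingers move at their own pace and stop on an object; "grip_force" is the grip in N (left out, the last holds). Time passes only in rows, so rows that repeat a pose let the fingers close. It gives the time, the measured TCP pose, the force, the opening and the grip force at its end, in the units of the state.
- env.get_obs(): the state, without advancing time (a new reading comes with each control period).
- viewer.read_camera(name): name is "scene" or "top" or "wrist"; returns the picture (420x560x3 uint8, red, green, blue); there is no depth.
- viewer.get_calibration(name): a dict with "fov_y" (degrees; the focal length in pixels is half the picture's height over the tangent of half this angle, whatever the lens; pixels are square), "cx", "cy" (the principal point, pixels), "position" and "orientation" of the camera in the world. Camera axes: x right, y up, looking along -z (the intrinsics and any distortion apply to the point x, -y, -z); pixel columns grow to the right and rows downward; lengths in m; the calibration is good to about 2 mm. A picture is of the moment at which its call begins: read the wrist's pose just before it. get_calibration takes no time and is no camera call; for the wrist camera it gives the pose at the moment of the call.
- env.sign_off(): hands the job in; it is judged then, once.
Trained networks look in the newest picture that a camera, given by its name, has taken for a name from the list of things; names that differ only in an ending like _2 or _b are one class to them, and where a whole thing is asked for, a point or a joint stands for the part that bears it (a point fixed in the world has none). Each returns a list of dicts, best first, with "conf" (0 to 1); they miss things now and then, are a little off and sometimes report something else, mostly with a low value. They report only what shows in the picture. A call takes as long as a camera call. They do not tell look-alikes from the thing itself.
- boxes_of(camera, target): "location" ([column, row] in pixels, amid what is visible of it).
- masks_of(camera, target): "pixels" (420x560 bool, what is visible of it) and "location" ([column, row] in pixels, amid what is visible of it).
The state is a dict: "time_s": time; "qpos": joint angles; "joint_velocities": joint speeds; "effort": joint torques, N m; "tool_pos": TCP position; "tool_rot": TCP orientation; "force": force on the tool from outside, world axes, zero at the start; "wrist_torque": the same for the moment, N m; "grip_width": finger opening in m; "grasp_force": force on a finger pad.
Only numpy, scipy, OpenCV 4.12 (cv2) and the standard library are available. Lean on these libraries where they do the work, as an engineer would, in place of code of your own. Each camera call takes 0.05 s, during which the arm holds its last target. There are 200 camera calls.

### The job

Build the drill's step pulley on the upright arbor: first the square backing plate, boss up, then every step disc on the bench from largest to smallest, then the oblong clamp plate, then the cap, each let go fully home before the next goes on. Then swing the gauge arm in to its stop over the arbor, lower the sprung foot onto the cap's top and keep it there for a second, let it rise again and swing the arm back well clear to about where it was parked. Leave the jar, the screwdriver and the wrench where they lie.

Things in the scene. Friction and masses are not known exactly. Their poses are not given: they have to be found in the camera images.
- fixture: Fixed heavy dark steel plate, 16 mm thick (150 x 220 mm), with an upright steel arbor: its origin lies on the arbor's axis, at table level. The arbor is 16 mm in diameter, rises 74 mm above the plate's top face and its last 12 mm taper to 8 mm. A 26 mm round gauge column (170 mm high) stands on the same plate 50 mm along the fixture's own x and 120 mm along its own y from the arbor.
- arbor_seat (a point): On the arbor's axis at the plate's top face (16 mm above the table): where the first layer's underside rests.
- arbor_tip (a point): Centre of the arbor's top end, 74 mm above arbor_seat.
- backing: Backing plate, bare steel: square flange 84 x 84 x 6 mm with a round boss (44 mm diameter, 12 mm high) on top, 18 mm in all, with a 20 mm through bore; lies boss up. About 0.25 kg. Its origin is the centre of its underside, z up.
- clamp: Clamp plate, dark steel: oblong flat bar 96 mm (own x) x 34 mm (own y) x 10 mm with a 20 mm bore through its middle. About 0.12 kg. Its origin is the centre of its underside, z up.
- cap: Cap: black ribbed plastic collar, 42 mm over its ribs (40 mm solid), 26 mm high, 20 mm through bore. About 0.06 kg. It slides on, no thread. Its origin is the centre of its underside, z up.
- cap_top (a point): Centre of the cap's top face, 26 mm above its underside.
- gauge_arm (a joint): Swing angle (rad) of the green gauge arm about the upright column. 0 = hard stop, foot exactly over the arbor's axis; it grows anticlockwise seen from above, away from the arbor, up to 1.7. Starts parked between 1.0 and 1.5. Light friction (0.08 N m), stays where it is left.
- gauge_pivot (a point): On the gauge column's upright axis, 160 mm above the table; the arm reaches 130 mm from here to the axis of foot and knob. The arm lies 149 to 173 mm above the table.
- gauge_foot (a joint): Downward travel of the gauge's sprung slide (m): 0 = spring has it fully up, underside of the foot 130 mm above the table; at most 0.05. Spring force up is 1.6 N plus 40 N per metre, less 0.8 N weight. This is the height reading.
- gauge_knob (a point): Centre of the black round knob (32 mm diameter, 30 mm high) on top of the gauge's slide, 237 mm above the table when up; below it is bare rod (12 mm) down to the arm. It swings with the arm and moves down with the foot.
- foot_face (a point): Centre of the underside of the gauge's foot, a flat steel disc of 34 mm diameter.
- disc1: Step disc, aluminium, 68 mm in diameter, 12 mm thick, 20 mm through bore (largest of the four sizes; two or three of the four are on the bench). Its origin is the centre of its underside, z up.
- disc2: Step disc, aluminium, 60 mm in diameter, 12 mm thick, 20 mm through bore (second largest of the four sizes; two or three of the four are on the bench). Its origin is the centre of its underside, z up.
- disc3: Step disc, aluminium, 52 mm in diameter, 12 mm thick, 20 mm through bore (third largest of the four sizes; two or three of the four are on the bench). Its origin is the centre of its underside, z up.
- disc4: Step disc, aluminium, 44 mm in diameter, 12 mm thick, 20 mm through bore (smallest of the four sizes; two or three of the four are on the bench). Its origin is the centre of its underside, z up.
- jar: Bystander: small screw-top jar, 50 mm diameter, 55 mm high. Its origin is at its middle on the bench. Leave it alone.
- screwdriver: Bystander: screwdriver 170 mm long. Its origin is at its middle on the bench. Leave it alone.
- wrench: Bystander: wrench 200 mm long. Its origin is at its middle on the bench. Leave it alone.
Not all that is in view belongs to the job. Of the things shaped like the cap, the black one is meant. Of the things shaped like the backing, the steel one is meant.

How it is judged (in metres and radians):
On the way, in this order (a step that is already met when the one before it is completed fails the run):
1. backing plate home on the arbor and released (horizontal distance between backing and arbor_seat below 0.004 m and angle between backing's own z axis and vertical below 0.08 rad and z of backing in the frame of arbor_seat between -0.003 and 0.003 m and contact force between the fingers and backing below 0.2 N), for 0.2 s.
2. all step discs present on the arbor, largest lowest, and released (horizontal distance between each of backing, disc1, disc2, disc3, disc4 and arbor_seat below 0.004 m and angle between each of backing, disc1, disc2, disc3, disc4's own z axis and vertical below 0.08 rad and z of backing in the frame of arbor_seat between -0.003 and 0.003 m and z of disc1 in the frame of arbor_seat between 0.015 and 0.046 m and z of disc2 in the frame of arbor_seat between 0.015 and 0.046 m and z of disc3 in the frame of arbor_seat between 0.015 and 0.046 m and z of disc4 in the frame of arbor_seat between 0.015 and 0.046 m and z of each of disc2, disc3, disc4 in the frame of disc1 above 0.009 m and z of each of disc3, disc4 in the frame of disc2 above 0.009 m and z of disc4 in the frame of disc3 above 0.009 m and contact force between the fingers and disc1 below 0.2 N and contact force between the fingers and disc2 below 0.2 N and contact force between the fingers and disc3 below 0.2 N and contact force between the fingers and disc4 below 0.2 N), for 0.2 s.
3. clamp plate on top of the discs, released (horizontal distance between each of disc1, disc2, disc3, disc4, clamp and arbor_seat below 0.004 m and angle between each of disc1, disc2, disc3, disc4, clamp's own z axis and vertical below 0.08 rad and z of disc1 in the frame of arbor_seat between 0.015 and 0.046 m and z of disc2 in the frame of arbor_seat between 0.015 and 0.046 m and z of disc3 in the frame of arbor_seat between 0.015 and 0.046 m and z of disc4 in the frame of arbor_seat between 0.015 and 0.046 m and z of each of disc2, disc3, disc4, clamp in the frame of disc1 above 0.009 m and z of each of disc3, disc4, clamp in the frame of disc2 above 0.009 m and z of each of disc4, clamp in the frame of disc3 above 0.009 m and z of clamp in the frame of arbor_seat between 0.038 and 0.0575 m and z of clamp in the frame of disc4 above 0.009 m and contact force between the fingers and clamp below 0.2 N), for 0.2 s.
4. cap on the clamp plate, released (horizontal distance between each of disc1, disc2, disc3, disc4, clamp, cap and arbor_seat below 0.004 m and angle between each of disc1, disc2, disc3, disc4, clamp, cap's own z axis and vertical below 0.08 rad and z of disc1 in the frame of arbor_seat between 0.015 and 0.046 m and z of disc2 in the frame of arbor_seat between 0.015 and 0.046 m and z of disc3 in the frame of arbor_seat between 0.015 and 0.046 m and z of disc4 in the frame of arbor_seat between 0.015 and 0.046 m and z of each of disc2, disc3, disc4, clamp in the frame of disc1 above 0.009 m and z of each of disc3, disc4, clamp in the frame of disc2 above 0.009 m and z of each of disc4, clamp in the frame of disc3 above 0.009 m and z of clamp in the frame of arbor_seat between 0.038 and 0.0575 m and z of clamp in the frame of disc4 above 0.009 m and z of cap in the frame of arbor_seat between 0.048 and 0.0675 m and z of cap in the frame of clamp between 0.008 and 0.0125 m and contact force between the fingers and cap below 0.2 N), for 0.2 s.
5. gauge arm at its stop and foot lowered onto the cap (horizontal distance between cap and arbor_seat below 0.004 m and angle between cap's own z axis and vertical below 0.08 rad and z of cap in the frame of arbor_seat between 0.048 and 0.0675 m and z of cap in the frame of clamp between 0.008 and 0.0125 m and value of joint gauge_arm below 0.08 rad and value of joint gauge_foot above 0.012 m and z of foot_face in the frame of cap_top below 0.002 m and horizontal distance between foot_face and cap_top below 0.014 m), for 0.5 s.
6. foot up again and gauge arm swung well clear (value of joint gauge_arm above 0.85 rad and value of joint gauge_foot below 0.004 m), for 0.2 s.
At the end, for the whole second after the job is handed in: Backing plate, all discs present (largest lowest), clamp plate and cap seated on the arbor in that order, each within 4 mm of its axis, level within 0.08 rad, no gaps over 3 mm, at rest; gauge foot up (under 4 mm travel) and its arm out beyond 0.85 rad (all of step 6 and horizontal distance between each of backing, disc1, disc2, disc3, disc4, clamp, cap and arbor_seat below 0.004 m and angle between each of backing, disc1, disc2, disc3, disc4, clamp, cap's own z axis and vertical below 0.08 rad and z of backing in the frame of arbor_seat between -0.003 and 0.003 m and z of disc1 in the frame of arbor_seat between 0.015 and 0.046 m and z of disc2 in the frame of arbor_seat between 0.015 and 0.046 m and z of disc3 in the frame of arbor_seat between 0.015 and 0.046 m and z of disc4 in the frame of arbor_seat between 0.015 and 0.046 m and z of each of disc2, disc3, disc4, clamp in the frame of disc1 above 0.009 m and z of each of disc3, disc4, clamp in the frame of disc2 above 0.009 m and z of each of disc4, clamp in the frame of disc3 above 0.009 m and z of clamp in the frame of arbor_seat between 0.038 and 0.0575 m and z of clamp in the frame of disc4 above 0.009 m and z of cap in the frame of arbor_seat between 0.048 and 0.0675 m and z of cap in the frame of clamp between 0.008 and 0.0125 m and linear speed of each of cap, clamp below 0.02 m/s); the robot touches nothing.
It fails at once if a bystander was shifted by more than 40 mm (distance of any of jar, screwdriver, wrench from where it was at the start of the episode above 0.04 m).
Of disc1, disc2, disc3, disc4 only 2 to 3 are there at a start; the rules pass over those that are not, and their reading is None.
At some moment in a run one of backing, clamp, cap, disc1, disc2, disc3, disc4 may be knocked a few centimetres aside while the robot is not near it.
It also fails if it takes over 210 s, if anything falls off the work surface, if the arm or the gripper's body presses on something with over 40 N, if the wrist force passes 120 N, or if a joint passes its speed limit or range.

## Working session

There is one attempt and no reset: what is moved stays moved. The work goes in short steps, Python scripts to look and compute and a tool call to move; the robot and the scene stay as the last step left them, time stands still between calls to the robot, and variables do not carry over. Pictures are saved under pics/ and viewed, at most 18 in all, crops included, and the job is handed in when it is done.

Besides the shell and the picture viewer there is one more tool, called after ">>>" as name(argument=value, ...), one argument or row to a line, values as JSON. apply_moves: Moves the arm, as the interface text tells. Shifts and turns lie within -1 to 1; 1 stands for 0.2 m of shift or 1.5 rad of turn. Its arguments: {"type":"object","properties":{"moves":{"type":"array","items":{"type":"array","items":{"type":"number","minimum":-1,"maximum":1}}},"grip_force":{"type":"number"}},"required":["moves"]}

```bash
mkdir -p pics; cat > h.py <<'E'
import numpy as np, cv2
from cell import env, viewer, boxes_of, masks_of
from scipy.spatial.transform import Rotation as R
def shot(n,f=None):
    p=viewer.read_camera(n)
    if f: cv2.imwrite('pics/'+f,p[:,:,::-1])
    return p
E
python3 - <<'E'
from h import *
for n in ['scene','top','wrist']:
    c=viewer.get_calibration(n);print(n,c)
    p=shot(n,n+'0.png')
o=env.get_obs();print(o)
for t in ['fixture','backing','clamp','cap','disc1','disc2','disc3','disc4','gauge_knob','gauge_arm','jar','screwdriver','wrench']:
    for n in ['top','scene']:
        print(n,t,[(round(d['conf'],2),np.round(d['location']).tolist()) for d in boxes_of(n,t)][:4])
E
```

```text
scene {'fov_y': 42.41732446379852, 'cx': 288.51253913183893, 'cy': 208.32227379490618, 'position': array([ 1.36149246, -0.74822428,  0.78643129]), 'orientation': array([59.30275373, -0.71904694, 51.46612455])}
top {'fov_y': 52.63692109060791, 'cx': 277.3554491496342, 'cy': 207.23844318653943, 'position': array([ 0.38608137, -0.10444184,  1.33374115]), 'orientation': array([  8.14094734,   0.66967838, -88.49392667])}
wrist {'fov_y': 59.015082154766795, 'cx': 275.1802575290637, 'cy': 211.33967337570127, 'position': array([0.16261067, 0.6357188 , 0.38353678]), 'orientation': array([-1.74931696e+01,  4.21647186e-02,  6.83713916e+01])}
{'time_s': 0.15, 'qpos': array([-67.54487445,  18.42683854,  -4.01505676,  83.15694955,
         1.29675794,  78.54283796,  -3.25924547]), 'joint_velocities': array([-0.01135436, -0.11021795, -0.05092403, -0.30104972,  0.06805443,
        0.04127613, -0.00485477]), 'effort': array([-6.52001236e-04, -4.91793036e+01, -4.05104365e-01, -3.12883615e+01,
       -6.40809769e-02,  4.02617804e-02,  1.25805109e-04]), 'tool_pos': array([0.23968629, 0.60374931, 0.22175
[... 945 characters left out ...]
c3 [(0.7, [236.0, 291.0]), (0.54, [252.0, 248.0])]
top disc4 [(0.71, [330.0, 217.0]), (0.47, [284.0, 249.0])]
scene disc4 [(0.7, [236.0, 291.0]), (0.54, [252.0, 248.0])]
top gauge_knob [(0.49, [178.0, 169.0])]
scene gauge_knob [(0.78, [403.0, 173.0]), (0.6, [402.0, 177.0])]
top gauge_arm [(0.6, [285.0, 214.0]), (0.56, [170.0, 187.0]), (0.43, [366.0, 219.0])]
scene gauge_arm [(0.98, [404.0, 174.0])]
top jar [(0.59, [291.0, 183.0]), (0.57, [170.0, 184.0]), (0.48, [286.0, 217.0])]
scene jar [(0.91, [282.0, 260.0])]
top screwdriver [(0.79, [248.0, 185.0]), (0.7, [286.0, 218.0])]
scene screwdriver [(0.95, [344.0, 268.0])]
top wrench [(0.79, [410.0, 242.0]), (0.51, [289.0, 182.0])]
scene wrench []
```

```bash
python3 - <<'E'
import cv2
a=cv2.imread('pics/top0.png')[120:320,130:450];cv2.imwrite('pics/topc.png',cv2.resize(a,(800,500),interpolation=cv2.INTER_CUBIC))
a=cv2.imread('pics/scene0.png')[120:380,110:460];cv2.imwrite('pics/scenec.png',cv2.resize(a,(800,594),interpolation=cv2.INTER_CUBIC))
E
```

```text
(no output)
```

View pics/topc.png

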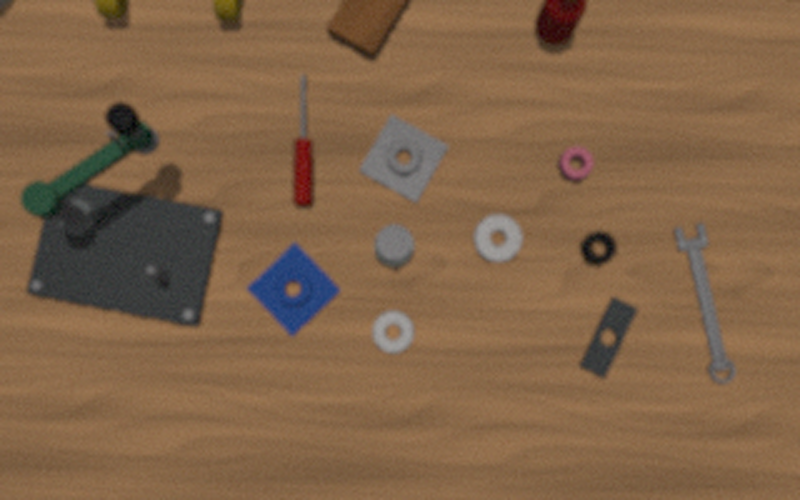

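View pics/scenec.png

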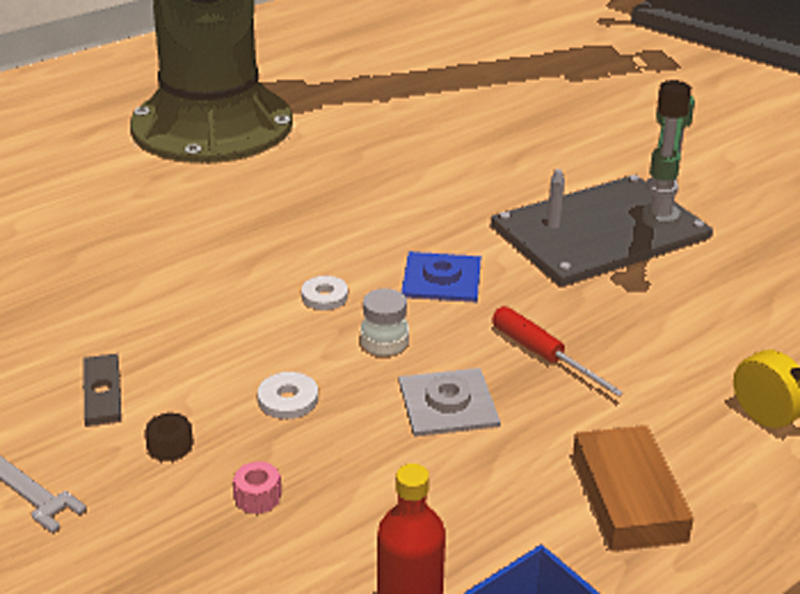

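The pictures show, in top-view pixels:
- **Backing:** steel at (291,183). The blue one at (247,236) is a look-alike.
- **Cap:** black at (369,219). The pink one at (360,185) is a look-alike.
- **Discs:** the large one at (329,215) and the small one at (287,252), so two are present.
- **Clamp:** (373,255).
- **Arbor tip:** about (190,228).
- **Bystanders:** jar at (287,217), wrench and screwdriver clear of the parts.

Next I turn these into world positions.

```bash
cat >> h.py <<'E'
def cal(n):
    c=viewer.get_calibration(n); f=210/np.tan(np.radians(c['fov_y']/2))
    return f,c['cx'],c['cy'],np.array(c['position']),R.from_euler('xyz',c['orientation'],degrees=True)
def ray(c,uv,z):
    f,cx,cy,p,r=c; d=r.apply([(uv[0]-cx)/f,-(uv[1]-cy)/f,-1]); return p+d*(z-p[2])/d[2]
def proj(c,X):
    f,cx,cy,p,r=c; q=r.inv().apply(np.asarray(X)-p); return np.array([cx+f*q[...,0]/-q[...,2],cy-f*q[...,1]/-q[...,2]]).T
E
python3 - <<'E'
from h import *
T=cal('top');S=cal('scene');k=2.5;s=350/800
def t(u,v):return (130+u/k,120+v/k)
def sc(u,v):return (110+u*s,120+v*s)
for n,a,b,z in [('backing',(404,155),(449,389),.018),('blue',(293,289),(442,266),.018),('discA',(498,238),(288,391),.012),('discB',(393,331),(325,287),.012),('clamp',(608,337),(101,387),.01),('cap',(598,247),(169,420),.026),('pink',(576,163),(257,473),.026),('tip',(150,269),(558,171),.09),('colTop',(40,196),None,.173),('knob',(122,116),(675,88),.252),('jar',(394,238),(385,300),.055)]:
    w=ray(T,t(*a),z);print(n,np.round(w,3),'scene',np.round(ray(S,sc(*b),z),3) if b else '')
w=[ray(T,t(*a),.01)[:2] for a in [(625,305),(593,372)]];print('clamp ends',w)
w=[ray(T,t(*a),.016)[:2] for a in [(209,217),(188,314),(36,285),(68,190)]];print('plate screws',w)
w=[ray(T,t(*a),.006)[:2] for a in [(393,117),(447,147),(416,200),(361,167)]];print('backing corners',w)
o=env.get_obs();r=R.from_euler('xyz',o['tool_rot'],degrees=True);c=cal('wrist');print('cam in tool',r.inv().apply(c[3]-o['tool_pos']),(r.inv()*c[4]).as_matrix())
for d in masks_of('top','disc1')[:4]: print('disc',d['conf'],d['location'],2*np.sqrt(d['pixels'].sum()/np.pi)*1.32/T[0])
E
```

```text
backing [ 0.655 -0.127  0.018] scene [ 0.657 -0.124  0.018]
blue [0.483 0.007 0.018] scene [0.488 0.008 0.018]
discA [ 0.554 -0.247  0.012] scene [ 0.558 -0.246  0.012]
discB [ 0.434 -0.118  0.012] scene [ 0.435 -0.114  0.012]
clamp [ 0.434 -0.384  0.01 ] scene [ 0.44  -0.385  0.01 ]
cap [ 0.544 -0.369  0.026] scene [ 0.541 -0.365  0.026]
pink [ 0.649 -0.342  0.026] scene [ 0.65  -0.339  0.026]
tip [0.497 0.171 0.09 ] scene [0.5   0.171 0.09 ]
colTop [0.568 0.279 0.173] scene 
knob [0.642 0.173 0.252] scene [0.649 0.172 0.252]
jar [ 0.545 -0.116  0.055] scene [ 0.543 -0.114  0.055]
clamp ends [array([ 0.47384381, -0.40546412]), array([ 0.39042088, -0.36553593])]
plate screws [array([0.57058858, 0.1161966 ]), array([0.44846174, 0.13650601]), array([0.47963049, 0.32828704]), array([0.60062893, 0.29622886])]
backing corners [array([ 0.70709356, -0.11201376]), array([ 0.66954996, -0.18172407]), array([ 0.60017652, -0.1435974 ]), array([ 0.64098877, -0.07280812])]
cam in tool [ 0.08340692  0.0010807  -0.16197718] [[ 3.15408462e-04  9.53784836e-01  3.00490244e-01]
 [ 9.99999468e-01 -5.58616945e-06 -1.03191467e-03]
 [-9.82545975e-04  3.00490409e-01 -9.53784330e-01]]
disc 0.81 [330.5, 214.6] 0.05721797720215353
disc 0.58 [282.9, 252.8] 0.04325272519973187
```

```bash
cat > to.py <<'E'
# usage: to.py x y z [yaw]  -> scaled row (shift, turn) from the present pose; tool kept vertical
import sys; from h import *
a=list(map(float,sys.argv[1:])); o=env.get_obs(); r=R.from_euler('xyz',o['tool_rot'],degrees=True)
y=a[3] if len(a)>3 else o['tool_rot'][2]
g=R.from_euler('xyz',[180,0,y],degrees=True)
print('row',np.round(r.inv().apply(np.array(a[:3])-o['tool_pos'])/.2,3),np.round((r.inv()*g).as_rotvec()/1.5,3),'at',np.round(o['tool_pos'],4),np.round(o['tool_rot'],1))
E
python3 to.py .498 .171 .22
```

```text
row [-1.999 -1.537  0.013] [0. 0. 0.] at [0.2398 0.6042 0.2226] [180.    0.  158.4]
```

>>> apply_moves(
  moves=[
    [-0.2,-0.15,0,0,0,0,1],
    [-0.4,-0.3,0,0,0,0,1],
    [-0.6,-0.45,0,0,0,0,1],
    [-0.8,-0.6,0,0,0,0,1],
    [-1,-0.77,0,0,0,0,1],
    [-1,-0.77,0,0,0,0,1],
  ],
)

```text
time_s: 2.1
tool_pos: [0.3741, 0.3801, 0.2231]
tool_rot: [-179.9, 0.2, 157.7]
force: [0.6, 0.8, 0.8]
grip_width: 0.087
grasp_force: 0.0
```

>>> apply_moves(
  moves=[
    [-0.2,-0.15,0,0,0,0,1],
    [-0.4,-0.3,0,0,0,0,1],
    [-0.6,-0.45,0,0,0,0,1],
    [-0.8,-0.6,0,0,0,0,1],
    [-1,-0.77,0,0,0,0,1],
    [-1,-0.77,0,0,0,0,1],
    [-1,-0.77,0,0,0,0,1],
    [-1,-0.77,0,0,0,0,1],
  ],
)

```text
time_s: 2.9
tool_pos: [0.4973, 0.1722, 0.2226]
tool_rot: [180.0, -0.0, 158.5]
force: [0.0, -1.0, -0.3]
grip_width: 0.0869
grasp_force: 0.0
```

```bash
python3 - <<'E'
from h import *
c=cal('wrist');p=shot('wrist','w_arb.png');o=env.get_obs();print(o['tool_pos'],o['tool_rot'])
print('pred tip',proj(c,[.498,.171,.09]),'base',proj(c,[.498,.171,.016]))
u,v=proj(c,[.498,.171,.06]).astype(int)
cv2.imwrite('pics/w_arb_c.png',cv2.resize(p[:,:,::-1],(800,600)))
E
```

```text
[0.49716545 0.17248451 0.22249502] [ 1.79972810e+02 -3.54772447e-02  1.58533349e+02]
pred tip [272.37146507 201.81606373] base [272.77715637 181.75497343]
```

View pics/w_arb_c.png

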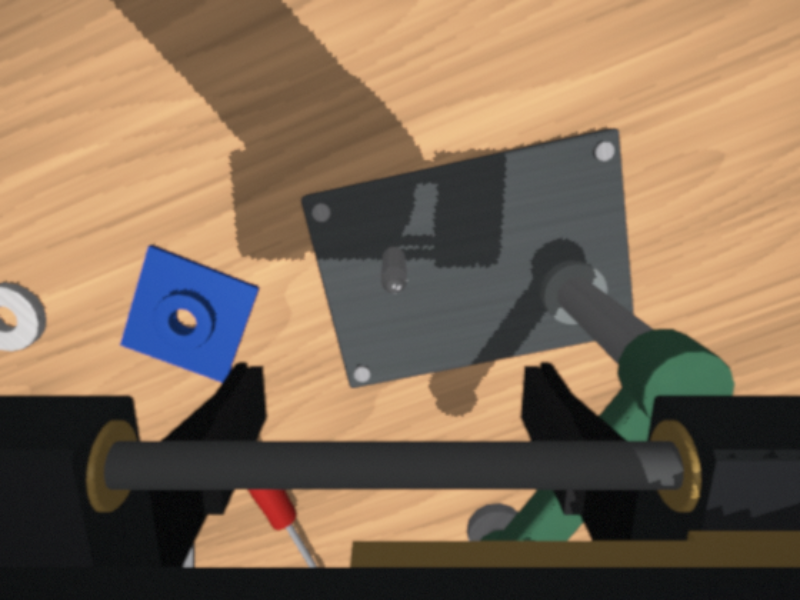

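The wrist view, enlarged 1.43x, shows the arbor tip at (396,285), so image pixel (276.8,199.8). The column and green arm are at right, well clear of the fingers.

```bash
python3 - <<'E'
from h import *
c=cal('wrist');print('arbor',ray(c,(276.6,199.8),.09))
E
python3 to.py .657 -.126 .15
```

```text
arbor [0.49750367 0.17519833 0.09      ]
row [-1.29  -1.097  0.361] [ 0. -0. -0.] at [0.4972 0.1725 0.2225] [180.   -0.  158.5]
```

>>> apply_moves(
  moves=[
    [-0.2,-0.17,0,0,0,0,1],
    [-0.4,-0.34,0,0,0,0,1],
    [-0.6,-0.5,0,0,0,0,1],
    [-0.8,-0.68,0,0,0,0,1],
    [-1,-0.85,0,0,0,0,1],
    [-1,-0.85,0,0,0,0,1],
  ],
)

```text
time_s: 3.55
tool_pos: [0.6223, -0.0665, 0.2223]
tool_rot: [-179.8, 0.1, 158.1]
force: [-0.8, -0.4, -0.2]
grip_width: 0.087
grasp_force: 0.0
```

>>> apply_moves(
  moves=[
    [-0.15,-0.12,0.15,0,0,0,1],
    [-0.29,-0.25,0.3,0,0,0,1],
    [-0.29,-0.25,0.36,0,0,0,1],
    [-0.29,-0.25,0.36,0,0,0,1],
    [-0.29,-0.25,0.36,0,0,0,1],
  ],
)

```text
time_s: 4.05
tool_pos: [0.6571, -0.1262, 0.1508]
tool_rot: [179.9, -0.0, 158.6]
force: [-0.0, 0.1, 1.0]
grip_width: 0.0874
grasp_force: 0.0
```

```bash
python3 - <<'E'
from h import *
c=cal('wrist');p=shot('wrist');o=env.get_obs();print(o['tool_pos'],o['tool_rot'])
print('pred bore',proj(c,[.656,-.126,.018]),'tcp',proj(c,o['tool_pos']))
for d in masks_of('wrist','backing')[:3]: print(d['conf'],d['location'])
cv2.imwrite('pics/w_back.png',cv2.resize(p[:,:,::-1],(800,600)))
E
```

```text
[ 0.65750632 -0.12637673  0.15169551] [1.79886361e+02 5.82941659e-02 1.58559661e+02]
pred bore [272.96045101 199.26190273] tcp [272.52583471 276.92056245]
0.79 [274.8, 182.5]
```

View pics/w_back.png

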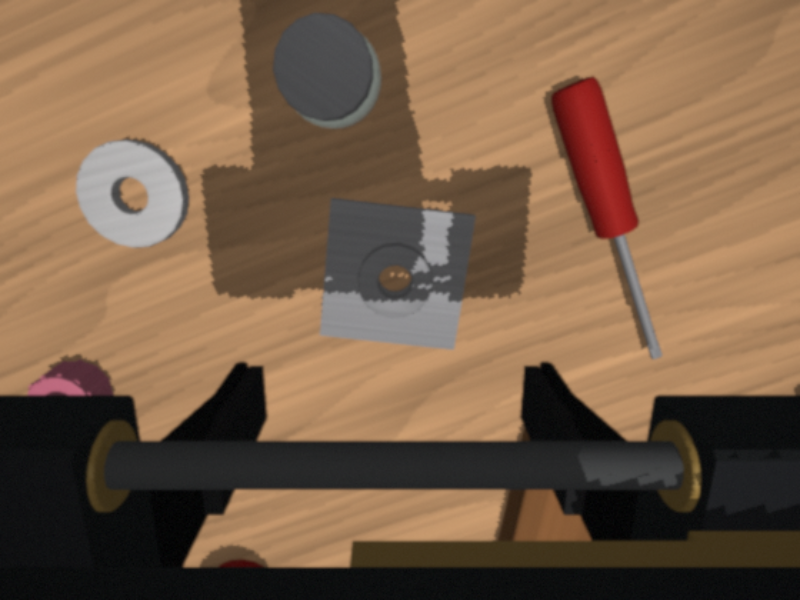

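The backing bore is at (396,279) in the enlarged view, pixel (277.2,195.3). The fingertips centre on column 276.5 where the calibration predicts 272.5, so I shift cx by +4.

```bash
cat >> h.py <<'E'
def wcal():
    f,cx,cy,p,r=cal('wrist'); return f,cx+4.2,cy,p,r
E
python3 - <<'E'
from h import *
c=wcal();b=ray(c,(277.2,195.3),.018);print(b)
o=env.get_obs();r=R.from_euler('xyz',o['tool_rot'],degrees=True)
print('backing in tool',r.inv().apply(b-o['tool_pos']))
f,cx,cy,p,rr=c
ro=R.from_euler('xyz',[180,0,158.53],degrees=True)
d=np.array([.4972,.1725,.2225])-o['tool_pos']
c2=(f,cx,cy,p+d,rr);a=ray(c2,(276.6,199.8),.09);print('arbor',a,'in tool',ro.inv().apply(a-np.array([.4972,.1725,.2225])))
E
python3 to.py .657 -.126 .026 158.6
```

```text
[ 0.65417095 -0.12550798  0.018     ]
backing in tool [ 0.00395275 -0.00036177  0.13418652]
arbor [0.49668818 0.17207158 0.09      ] in tool [ 0.0003195  -0.00058602  0.1325    ]
row [0.006 0.001 0.631] [ 0.001  0.001 -0.001] at [ 0.6576 -0.1268  0.1522] [1.799e+02 1.000e-01 1.585e+02]
```

>>> apply_moves(
  moves=[
    [0.02,0,0.2,0,0,0,1],
    [0.02,0,0.4,0,0,0,1],
    [0.02,0,0.55,0,0,0,1],
    [0.02,0,0.65,0,0,0,1],
    [0.02,0,0.71,0,0,0,1],
    [0.02,0,0.71,0,0,0,1],
    [0.02,0,0.71,0,0,0,0.3],
    [0.02,0,0.71,0,0,0,0.3],
    [0.02,0,0.71,0,0,0,0.3],
    [0.02,0,0.71,0,0,0,0.3],
    [0.02,0,0.71,0,0,0,0.3],
    [0.02,0,0.71,0,0,0,0.3],
  ],
  grip_force=25,
)

```text
time_s: 5.35
tool_pos: [0.6533, -0.1273, 0.0088]
tool_rot: [179.9, 0.0, 158.4]
force: [0.4, 2.4, 1.0]
grip_width: 0.047
grasp_force: 0.8
```

>>> apply_moves(
  moves=[
    [0,0,0,0,0,0,0.3],
    [0,0,0,0,0,0,0.3],
    [0,0,0,0,0,0,0.3],
    [0,0,0,0,0,0,0.3],
    [0,0,-0.1,0,0,0,0.3],
    [0,0,-0.25,0,0,0,0.3],
    [0,0,-0.5,0,0,0,0.3],
    [0,0,-0.75,0,0,0,0.3],
    [0,0,-0.95,0,0,0,0.3],
    [0,0,-0.95,0,0,0,0.3],
  ],
)

```text
time_s: 6.35
tool_pos: [0.6557, -0.1301, 0.2052]
tool_rot: [179.9, 0.6, 158.3]
force: [0.6, -0.7, -1.6]
grip_width: 0.0428
grasp_force: 25.0
```

```bash
python3 to.py .498 .171 .20 180
```

```text
row [1.29  1.107 0.014] [-0.     0.007 -0.253] at [ 0.6557 -0.1301  0.2052] [179.9   0.6 158.3]
```

>>> apply_moves(
  moves=[
    [0.1,0.08,0,0,0,-0.05,0.3],
    [0.3,0.26,0,0,0,-0.12,0.3],
    [0.5,0.43,0,0,0,-0.2,0.3],
    [0.7,0.6,0,0,0,-0.253,0.3],
    [0.85,0.73,0,0,0,-0.253,0.3],
    [0.85,0.73,0,0,0,-0.253,0.3],
  ],
)

```text
time_s: 6.95
tool_pos: [0.5444, 0.0787, 0.1964]
tool_rot: [179.8, -0.3, -179.3]
force: [0.4, -0.3, -2.5]
grip_width: 0.0427
grasp_force: 25.0
```

```bash
python3 to.py .498 .1715 .20 180
```

```text
row [ 0.226  0.467 -0.015] [ 0.002 -0.004  0.009] at [0.5444 0.0787 0.1964] [ 179.8   -0.3 -179.3]
```

>>> apply_moves(
  moves=[
    [0.1,0.2,0,0,0,0.009,0.3],
    [0.2,0.4,0.1,0,0,0.009,0.3],
    [0.225,0.465,0.25,0,0,0.009,0.3],
    [0.225,0.465,0.33,0,0,0.009,0.3],
    [0.225,0.465,0.33,0,0,0.009,0.3],
    [0.225,0.465,0.33,0,0,0.009,0.3],
  ],
)

```text
time_s: 7.55
tool_pos: [0.5034, 0.1622, 0.1318]
tool_rot: [-179.9, -0.1, 179.2]
force: [0.2, -0.4, -1.8]
grip_width: 0.0427
grasp_force: 25.0
```

```bash
python3 - <<'E'
from h import *
o=env.get_obs();c=wcal();p=shot('wrist');print(o['tool_pos'],o['tool_rot'],o['force'])
t=shot('scene')
cv2.imwrite('pics/ins1.png',np.hstack([cv2.resize(p[150:380,150:410,::-1],(520,460)),cv2.resize(t[80:310,320:460,::-1],(280,460))]))
z=o['tool_pos'][2]+.0095
b=np.r_[o['tool_pos'][:2],z]
print('expected bore px',2*(proj(c,b)-[150,150]),'tip px',2*(proj(c,[.4973,.1718,.09])-[150,150]))
E
```

```text
[0.50343502 0.16217952 0.1318165 ] [-1.79911713e+02 -7.87917599e-02  1.79245824e+02] [ 0.23366237 -0.38121654 -1.77021167]
expected bore px [252.90259181 267.47664026] tip px [286.8458372  163.30314445]
```

View pics/ins1.png

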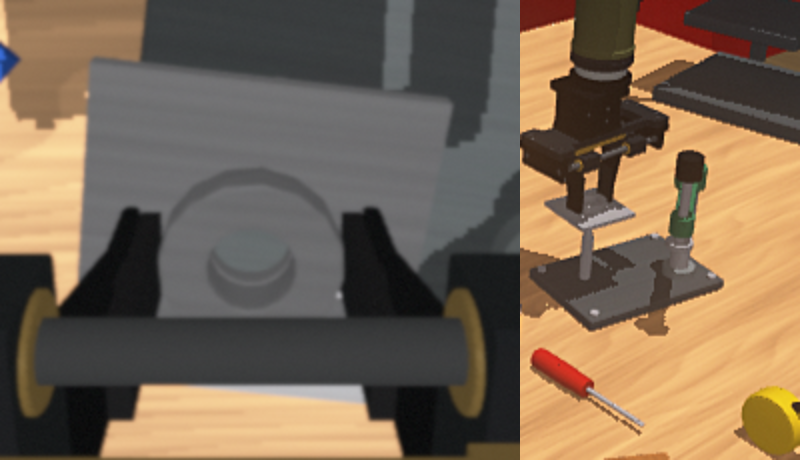

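```bash
python3 to.py .4973 .1718 .085 180
```

```text
row [0.038 0.045 0.242] [ 0.     0.001 -0.009] at [0.5046 0.1627 0.1333] [1.800e+02 1.000e-01 1.792e+02]
```

>>> apply_moves(
  moves=[
    [0.035,0.046,0,0,0,-0.009,0.3],
    [0.035,0.046,0,0,0,-0.009,0.3],
    [0.035,0.046,0.1,0,0,-0.009,0.3],
    [0.035,0.046,0.15,0,0,-0.009,0.3],
    [0.035,0.046,0.2,0,0,-0.009,0.3],
    [0.035,0.046,0.24,0,0,-0.009,0.3],
    [0.035,0.046,0.24,0,0,-0.009,0.3],
  ],
)

```text
time_s: 8.35
tool_pos: [0.4959, 0.1724, 0.0834]
tool_rot: [-179.9, -0.1, -179.9]
force: [-0.5, -0.3, -2.0]
grip_width: 0.0429
grasp_force: 25.0
```

```bash
cat > vs.py <<'E'
# two views: wrist + scene crop side by side
import sys; from h import *
w=[]
for i in range(6):
    o=env.get_obs(); w.append(np.r_[o['tool_pos'],o['force'],o['tool_rot'][2]%360]); p=viewer.read_camera('wrist')
print('pose/force/yaw',np.round(np.mean(w,0),4),'std',np.round(np.std(w,0)[:3],4))
cv2.imwrite('pics/'+sys.argv[1],cv2.resize(p[:,:,::-1],(800,600)))
E
python3 vs.py ins2.png
```

```text
pose/force/yaw [ 4.968000e-01  1.728000e-01  8.460000e-02 -2.709000e-01 -2.847000e-01
 -2.396600e+00  1.800943e+02] std [0.0005 0.0002 0.0007]
```

>>> apply_moves(
  moves=[
    [0,0,0.06,0,0,0,0.3],
    [0,0,0.12,0,0,0,0.3],
    [0,0,0.18,0,0,0,0.3],
    [0,0,0.24,0,0,0,0.3],
    [0,0,0.28,0,0,0,0.3],
    [0,0,0.29,0,0,0,0.3],
    [0,0,0.29,0,0,0,0.3],
  ],
)

```text
time_s: 9.35
tool_pos: [0.4966, 0.1727, 0.0261]
tool_rot: [-180.0, -0.0, -179.9]
force: [0.1, 0.6, -1.9]
grip_width: 0.0429
grasp_force: 25.0
```

>>> apply_moves(
  moves=[
    [0,0,0.01,0,0,0,0.7],
    [0,0,0.01,0,0,0,0.7],
    [0,0,0.01,0,0,0,0.7],
    [0,0,0.01,0,0,0,0.7],
    [0,0,0.01,0,0,0,0.7],
    [0,0,0,0,0,0,0.7],
    [0,0,-0.25,0,0,0,0.8],
    [0,0,-0.5,0,0,0,1],
    [0,0,-0.75,0,0,0,1],
    [0,0,-0.96,0,0,0,1],
    [0,0,-0.96,0,0,0,1],
    [0,0,-0.96,0,0,0,1],
    [0,0,-0.96,0,0,0,1],
  ],
)

```text
time_s: 10.65
tool_pos: [0.4958, 0.1725, 0.2172]
tool_rot: [-179.9, -0.1, -179.9]
force: [1.1, -0.3, 0.7]
grip_width: 0.0869
grasp_force: 0.0
```

```bash
python3 vs.py arb2.png; python3 to.py .556 -.2465 .144 180; python3 - <<'E'
from h import *
c=wcal();print('pred tip',proj(c,[.4973,.1718,.09])/.7)
viewer.read_camera('top')
T=cal('top')
for d in boxes_of('top','disc1')[:3]:print(d['conf'],d['location'],ray(T,d['location'],.012))
E
```

```text
pose/force/yaw [ 4.959000e-01  1.724000e-01  2.170000e-01  1.410000e-02 -1.333000e-01
 -5.920000e-02  1.800997e+02] std [0.0002 0.0001 0.0002]
row [-0.295 -2.096  0.369] [-0.001 -0.001  0.001] at [0.4963 0.1726 0.2176] [-1.800e+02 -1.000e-01 -1.799e+02]
pred tip [395.33967314 289.77014865]
0.44 [284.6, 250.9] [ 0.43861762 -0.11006537  0.012     ]
```

View pics/arb2.png

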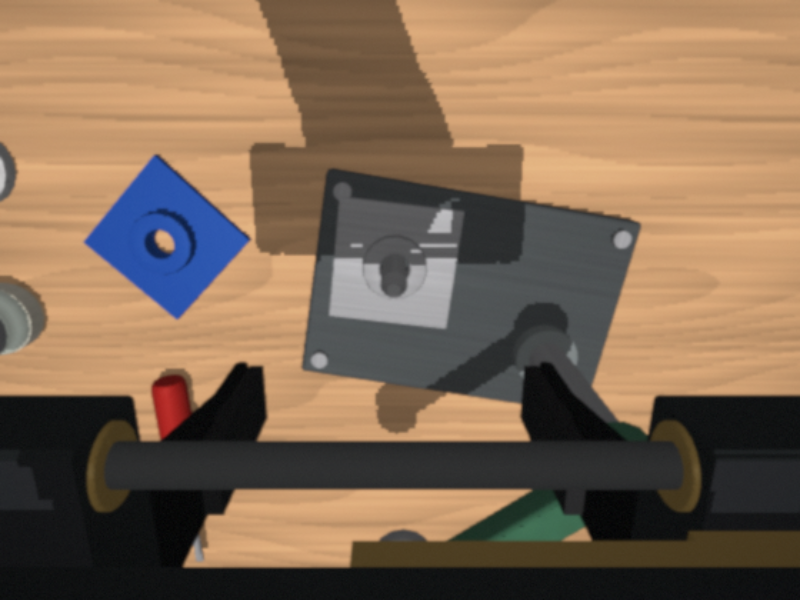

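The backing sits flat and centred on the arbor. The tip is at (395,288) in the enlarged view against a predicted (395,290), so the arbor is at about (0.4963, 0.172). On to the large disc.

>>> apply_moves(
  moves=[
    [-0.03,-0.22,0,0,0,0,1],
    [-0.06,-0.44,0,0,0,0,1],
    [-0.09,-0.66,0,0,0,0,1],
    [-0.12,-0.88,0,0,0,0,1],
    [-0.15,-1,0,0,0,0,1],
  ],
)

```text
time_s: 11.55
tool_pos: [0.5269, -0.0319, 0.2189]
tool_rot: [-179.9, 0.0, 179.8]
force: [0.3, 0.3, 0.7]
grip_width: 0.0872
grasp_force: 0.0
```

>>> apply_moves(
  moves=[
    [-0.03,-0.22,0,0,0,0,1],
    [-0.06,-0.44,0.1,0,0,0,1],
    [-0.09,-0.66,0.2,0,0,0,1],
    [-0.12,-0.88,0.3,0,0,0,1],
    [-0.15,-1,0.37,0,0,0,1],
    [-0.15,-1,0.37,0,0,0,1],
    [-0.15,-1,0.37,0,0,0,1],
    [-0.15,-1,0.37,0,0,0,1],
  ],
)

```text
time_s: 12.35
tool_pos: [0.5581, -0.2255, 0.145]
tool_rot: [179.9, 0.0, -179.8]
force: [-0.3, -0.0, -0.0]
grip_width: 0.0868
grasp_force: 0.0
```

```bash
cat > look.py <<'E'
# look.py name z file : measure thing in the wrist view, corrected
import sys; from h import *
n,z,fn=sys.argv[1],float(sys.argv[2]),sys.argv[3]
w=[];c=wcal()
for i in range(3):
    o=env.get_obs(); w.append(np.r_[o['tool_pos'],o['tool_rot'][2]%360]); p=viewer.read_camera('wrist')
m=np.mean(w,0);print('tool',np.round(m,4)); ro=R.from_euler('xyz',[180,0,m[3]],degrees=True)
c=(c[0],c[1],c[2],m[:3]+ro.apply([.0834,.0011,-.162]),c[4])
for d in masks_of('wrist',n)[:4]:
    k=max(cv2.findContours(d['pixels'].astype('uint8'),0,2)[0],key=cv2.contourArea)
    P=np.array([ray(c,q,z)[:2] for q in k[:,0].astype(float)]); (ctr,sz,an)=cv2.minAreaRect(P.astype('float32')*1000)
    cc,rr=cv2.minEnclosingCircle(P.astype('float32')*1000)
    w=np.array(cc)/1000
    print(n,round(d['conf'],2),d['location'],'loc',np.round(ray(c,d['location'],z)[:2],4),'rect mm',np.round(ctr,1),np.round(sz,1),round(an,1),'circ',np.round(cc,1),round(rr,1),'in tool',np.round(ro.inv().apply(np.r_[w,z]-m[:3])/.2,3))
cv2.imwrite('pics/'+fn,cv2.resize(p[:,:,::-1],(800,600)))
E
python3 look.py disc1 .012 d1.png
```

```text
tool [ 5.582000e-01 -2.254000e-01  1.452000e-01  1.802324e+02]
disc1 0.82 [431.0, 32.7] loc [ 0.432  -0.1145] rect mm [ 435.9 -119.2] [49.9 53.1] 0.3 circ [ 435.4 -119.1] 27.2 in tool [0.612 0.534 0.666]
disc1 0.77 [247.3, 186.6] loc [ 0.547  -0.2501] rect mm [ 554.1 -246.7] [58.6 58.2] 17.0 circ [ 553.8 -247.4] 30.3 in tool [ 0.022 -0.11   0.666]
```

View pics/d1.png

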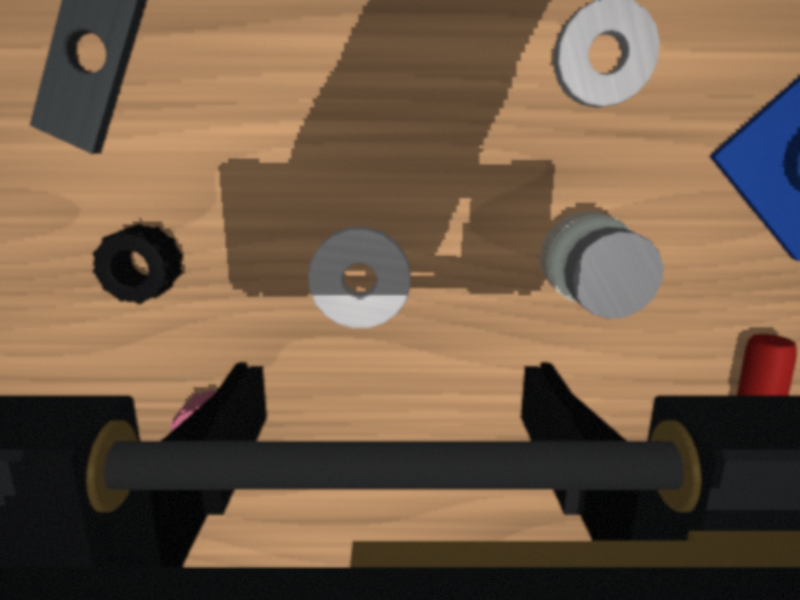

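The big disc is at (359,279) in the enlarged view and the smaller one at (606,52). They measure about 60 and 52 mm, so disc2 and disc3. I take the 60 mm one first.

>>> apply_moves(
  moves=[
    [0.02,-0.108,0.1,0,0,0,1],
    [0.021,-0.108,0.3,0,0,0,1],
    [0.021,-0.108,0.5,0,0,0,1],
    [0.021,-0.108,0.65,0,0,0,1],
    [0.021,-0.108,0.71,0,0,0,1],
    [0.021,-0.108,0.71,0,0,0,1],
    [0.021,-0.108,0.71,0,0,0,1],
    [0.021,-0.108,0.71,0,0,0,0.5],
    [0.021,-0.108,0.71,0,0,0,0.5],
    [0.021,-0.108,0.71,0,0,0,0.5],
    [0.021,-0.108,0.71,0,0,0,0.5],
    [0.021,-0.108,0.71,0,0,0,0.5],
    [0.021,-0.108,0.71,0,0,0,0.5],
    [0.021,-0.108,0.71,0,0,0,0.5],
  ],
)

```text
time_s: 13.95
tool_pos: [0.5534, -0.2484, 0.0028]
tool_rot: [180.0, 0.0, -179.9]
force: [-0.1, 1.3, 2.6]
grip_width: 0.0593
grasp_force: 25.0
```

>>> apply_moves(
  moves=[
    [0,0,-0.1,0,0,0,0.5],
    [0,0,-0.3,0,0,0,0.5],
    [0,0,-0.5,0,0,0,0.5],
    [0,0,-0.75,0,0,0,0.5],
    [0,0,-0.9,0,0,0,0.5],
    [0,0,-0.9,0,0,0,0.5],
  ],
)

```text
time_s: 14.55
tool_pos: [0.5558, -0.2506, 0.1878]
tool_rot: [-179.8, 0.5, -179.9]
force: [0.7, 0.0, -0.9]
grip_width: 0.0594
grasp_force: 25.0
```

```bash
python3 to.py .4963 .172 .18 180
```

```text
row [0.295 2.114 0.03 ] [-0.002  0.006  0.001] at [ 0.5558 -0.2506  0.1878] [-179.8    0.5 -179.9]
```

>>> apply_moves(
  moves=[
    [0.03,0.1,0,0,0,0,0.5],
    [0.06,0.3,0,0,0,0,0.5],
    [0.09,0.52,0,0,0,0,0.5],
    [0.12,0.74,0,0,0,0,0.5],
    [0.14,0.96,0,0,0,0,0.5],
    [0.14,1,0,0,0,0,0.5],
  ],
)

```text
time_s: 15.15
tool_pos: [0.5236, -0.0419, 0.181]
tool_rot: [179.8, -0.1, -179.4]
force: [-0.9, -1.7, -1.4]
grip_width: 0.0588
grasp_force: 25.0
```

>>> apply_moves(
  moves=[
    [0.03,0.2,0,0,0,0,0.5],
    [0.06,0.42,0,0,0,0,0.5],
    [0.09,0.64,0,0,0,0,0.5],
    [0.12,0.84,0,0,0,0,0.5],
    [0.145,1,0,0,0,0,0.5],
    [0.145,1,0.1,0,0,0,0.5],
    [0.145,1,0.15,0,0,0,0.5],
    [0.145,1,0.15,0,0,0,0.5],
    [0.145,1,0.15,0,0,0,0.5],
  ],
)

```text
time_s: 16.05
tool_pos: [0.4957, 0.1496, 0.1522]
tool_rot: [-180.0, -0.0, 180.0]
force: [0.2, 0.1, -0.8]
grip_width: 0.0591
grasp_force: 25.0
```

```bash
python3 vs.py ins3.png; python3 - <<'E'
from h import *
c=wcal();o=env.get_obs();print('expected bore',proj(c,o['tool_pos']-[0,0,-.009])/.7)
E
```

```text
pose/force/yaw [ 4.96100e-01  1.50300e-01  1.53000e-01 -6.10000e-02 -1.60800e-01
 -6.80100e-01  1.80001e+02] std [0.0002 0.0004 0.0004]
expected bore [395.03974975 404.65883514]
```

View pics/ins3.png

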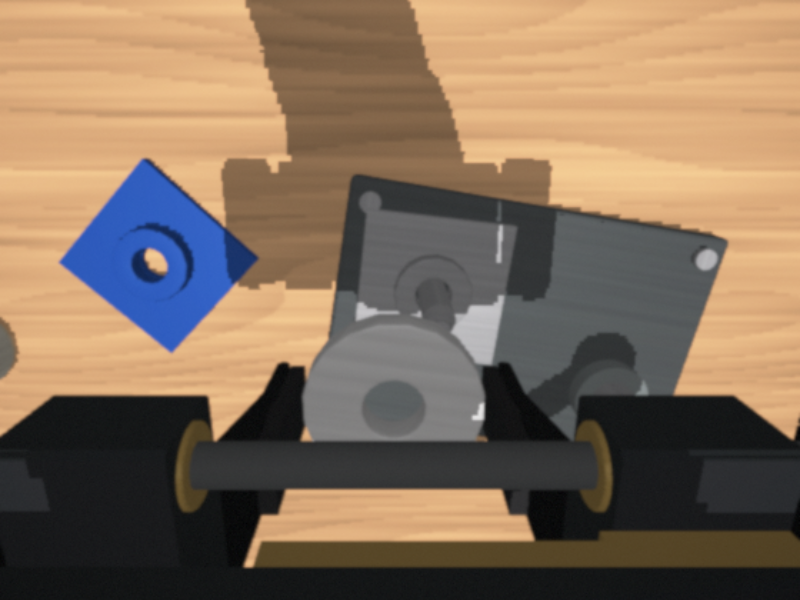

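>>> apply_moves(
  moves=[
    [0.002,0.108,0,0,0,0,0.5],
    [0.002,0.108,0,0,0,0,0.5],
    [0.002,0.108,0.1,0,0,0,0.5],
    [0.002,0.108,0.2,0,0,0,0.5],
    [0.002,0.108,0.3,0,0,0,0.5],
    [0.002,0.108,0.36,0,0,0,0.5],
    [0.002,0.108,0.38,0,0,0,0.5],
    [0.002,0.108,0.38,0,0,0,0.5],
  ],
)

```text
time_s: 17.15
tool_pos: [0.4951, 0.1725, 0.0765]
tool_rot: [-180.0, -0.0, -179.9]
force: [-0.8, -0.5, -1.5]
grip_width: 0.0591
grasp_force: 25.0
```

>>> apply_moves(
  moves=[
    [0,0,0.05,0,0,0,0.5],
    [0,0,0.1,0,0,0,0.5],
    [0,0,0.15,0,0,0,0.5],
    [0,0,0.18,0,0,0,0.5],
    [0,0,0.19,0,0,0,0.5],
    [0,0,0.19,0,0,0,0.5],
  ],
)

```text
time_s: 17.75
tool_pos: [0.4949, 0.1727, 0.0381]
tool_rot: [-180.0, -0.0, -179.9]
force: [1.1, -0.5, -0.5]
grip_width: 0.0592
grasp_force: 25.0
```

>>> apply_moves(
  moves=[
    [0,0,0.005,0,0,0,0.9],
    [0,0,0.005,0,0,0,0.9],
    [0,0,0,0,0,0,0.9],
    [0,0,0,0,0,0,0.9],
    [0,0,0,0,0,0,0.95],
    [0,0,-0.2,0,0,0,1],
    [0,0,-0.4,0,0,0,1],
    [0,0,-0.65,0,0,0,1],
    [0,0,-0.9,0,0,0,1],
    [0,0,-0.9,0,0,0,1],
    [0,0,-0.9,0,0,0,1],
  ],
)

```text
time_s: 18.85
tool_pos: [0.4959, 0.1731, 0.22]
tool_rot: [179.9, 0.2, -179.9]
force: [0.2, 0.6, -0.9]
grip_width: 0.0869
grasp_force: 0.0
```

```bash
python3 vs.py p1.png; python3 to.py .437 -.118 .144 180; python3 - <<'E'
from h import *
c=wcal();print('pred tip',proj(c,[.4963,.172,.09]),'disc top centre',proj(c,[.4963,.172,.046]))
for d in masks_of('wrist','disc2'): print(d['conf'],d['location'],cv2.boundingRect(d['pixels'].astype('uint8')))
E
```

```text
pose/force/yaw [ 4.946000e-01  1.726000e-01  2.177000e-01 -3.484000e-01  7.180000e-02
 -6.215000e-01  1.801007e+02] std [0.0006 0.0003 0.0012]
row [ 0.288 -1.451  0.368] [-0.001 -0.002  0.001] at [0.4944 0.1725 0.217 ] [-1.799e+02 -1.000e-01 -1.799e+02]
pred tip [277.21673155 204.3092792 ] disc top centre [277.50159983 190.967933  ]
0.69 [1.9, 120.5] (0, 103, 12, 40)
0.58 [272.4, 182.5] (245, 158, 63, 65)
```

>>> apply_moves(
  moves=[
    [0.04,-0.2,0,0,0,0,1],
    [0.08,-0.4,0,0,0,0,1],
    [0.12,-0.6,0,0,0,0,1],
    [0.15,-0.75,0,0,0,0,1],
    [0.15,-0.75,0,0,0,0,1],
  ],
)

```text
time_s: 19.7
tool_pos: [0.4646, 0.0177, 0.2184]
tool_rot: [-180.0, -0.0, 179.7]
force: [0.1, 0.2, 0.3]
grip_width: 0.0872
grasp_force: 0.0
```

>>> apply_moves(
  moves=[
    [0.04,-0.2,0,0,0,0,1],
    [0.08,-0.4,0.1,0,0,0,1],
    [0.12,-0.6,0.25,0,0,0,1],
    [0.138,-0.7,0.368,0,0,0,1],
    [0.138,-0.7,0.368,0,0,0,1],
    [0.138,-0.7,0.368,0,0,0,1],
    [0.138,-0.7,0.368,0,0,0,1],
  ],
)

```text
time_s: 20.4
tool_pos: [0.4392, -0.1159, 0.1458]
tool_rot: [180.0, 0.1, -179.8]
force: [0.3, -0.0, -0.8]
grip_width: 0.0871
grasp_force: 0.0
```

```bash
python3 look.py disc3 .012 d3.png
```

```text
tool [ 4.392000e-01 -1.159000e-01  1.458000e-01  1.802439e+02]
disc3 0.78 [271.7, 182.2] loc [ 0.4247 -0.1208] rect mm [ 433.6 -118.1] [51.  49.7] 0.2 circ [ 433.5 -117.8] 25.9 in tool [ 0.029 -0.009  0.669]
disc3 0.45 [274.9, 300.9] loc [ 0.5347 -0.1182] rect mm [ 527.3 -116.3] [29.4 49.2] 0.2 circ [ 536.9 -116.1] 25.0 in tool [-0.488 -0.003  0.669]
```

>>> apply_moves(
  moves=[
    [0.028,-0.01,0.1,0,0,0,1],
    [0.028,-0.01,0.3,0,0,0,1],
    [0.028,-0.01,0.5,0,0,0,1],
    [0.028,-0.01,0.65,0,0,0,1],
    [0.028,-0.01,0.713,0,0,0,1],
    [0.028,-0.01,0.713,0,0,0,1],
    [0.028,-0.01,0.713,0,0,0,0.8],
    [0.028,-0.01,0.713,0,0,0,0.4],
    [0.028,-0.01,0.713,0,0,0,0.4],
    [0.028,-0.01,0.713,0,0,0,0.4],
    [0.028,-0.01,0.713,0,0,0,0.4],
    [0.028,-0.01,0.713,0,0,0,0.4],
    [0.028,-0.01,0.713,0,0,0,0.4],
    [0.028,-0.01,0.713,0,0,0,0.4],
  ],
)

```text
time_s: 22.0
tool_pos: [0.4326, -0.1192, 0.0025]
tool_rot: [180.0, 0.0, -179.9]
force: [-0.7, 1.2, 2.4]
grip_width: 0.0505
grasp_force: 25.0
```

>>> apply_moves(
  moves=[
    [0,0,-0.1,0,0,0,0.4],
    [0,0,-0.3,0,0,0,0.4],
    [0,0,-0.5,0,0,0,0.4],
    [0,0,-0.75,0,0,0,0.4],
    [0,0,-0.9,0,0,0,0.4],
    [0,0,-0.9,0,0,0,0.4],
  ],
)

```text
time_s: 22.6
tool_pos: [0.4354, -0.12, 0.1867]
tool_rot: [180.0, 0.5, -179.9]
force: [0.5, 0.7, -0.9]
grip_width: 0.0502
grasp_force: 25.0
```

>>> apply_moves(
  moves=[
    [-0.02,0.1,0,0,0,0,0.4],
    [-0.06,0.3,0,0,0,0,0.4],
    [-0.11,0.52,0,0,0,0,0.4],
    [-0.15,0.72,0,0,0,0,0.4],
    [-0.15,0.75,0,0,0,0,0.4],
  ],
)

```text
time_s: 23.1
tool_pos: [0.4617, 0.0361, 0.1808]
tool_rot: [180.0, -0.1, -179.5]
force: [0.9, -0.1, -0.7]
grip_width: 0.0502
grasp_force: 25.0
```

>>> apply_moves(
  moves=[
    [-0.05,0.2,0,0,0,0,0.4],
    [-0.1,0.42,0,0,0,0,0.4],
    [-0.16,0.6,0,0,0,0,0.4],
    [-0.16,0.7,0.1,0,0,0,0.4],
    [-0.16,0.7,0.2,0,0,0,0.4],
    [-0.16,0.7,0.2,0,0,0,0.4],
    [-0.16,0.7,0.2,0,0,0,0.4],
    [-0.16,0.7,0.2,0,0,0,0.4],
  ],
)

```text
time_s: 23.9
tool_pos: [0.4946, 0.1699, 0.1431]
tool_rot: [180.0, 0.1, -180.0]
force: [-0.3, 0.1, -1.0]
grip_width: 0.05
grasp_force: 25.0
```

```bash
python3 vs.py ins4.png; python3 - <<'E'
from h import *
c=wcal();o=env.get_obs();print('expected bore',proj(c,o['tool_pos']-[0,0,-.009])/.7)
p=cv2.imread('pics/ins4.png');q=cv2.cvtColor(p[300:470,270:520],6)
cv2.imwrite('pics/ins4c.png',cv2.resize(p[300:470,270:520],None,fx=2,fy=2))
E
```

```text
pose/force/yaw [ 4.946000e-01  1.703000e-01  1.433000e-01 -4.084000e-01 -3.165000e-01
 -2.642000e-01  1.800331e+02] std [0.0001 0.0002 0.0001]
expected bore [395.06806016 404.57745487]
```

View pics/ins4c.png

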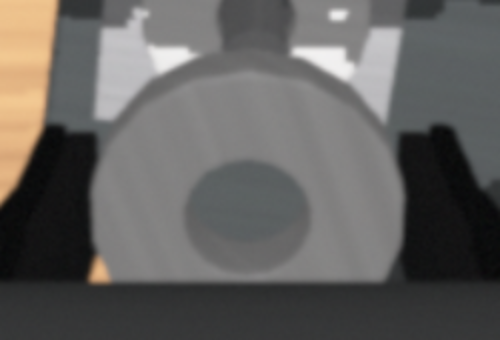

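The held disc's bore is at (394,408), the same place as the last disc, which seated well. I lower it.

>>> apply_moves(
  moves=[
    [-0.003,0.009,0,0,0,0,0.4],
    [-0.003,0.009,0.1,0,0,0,0.4],
    [-0.003,0.009,0.2,0,0,0,0.4],
    [-0.003,0.009,0.28,0,0,0,0.4],
    [-0.003,0.009,0.33,0,0,0,0.4],
    [-0.003,0.009,0.33,0,0,0,0.4],
  ],
)

```text
time_s: 24.8
tool_pos: [0.4937, 0.1724, 0.0752]
tool_rot: [-179.9, -0.1, -179.9]
force: [0.0, 0.1, -0.6]
grip_width: 0.0501
grasp_force: 25.0
```

>>> apply_moves(
  moves=[
    [0,0,0.05,0,0,0,0.4],
    [0,0,0.1,0,0,0,0.4],
    [0,0,0.13,0,0,0,0.4],
    [0,0,0.135,0,0,0,0.4],
    [0,0,0.135,0,0,0,0.4],
  ],
)

```text
time_s: 25.3
tool_pos: [0.4945, 0.1725, 0.0492]
tool_rot: [-180.0, -0.0, -179.9]
force: [0.0, 0.1, -0.8]
grip_width: 0.0502
grasp_force: 25.0
```

>>> apply_moves(
  moves=[
    [0,0,0,0,0,0,0.9],
    [0,0,0,0,0,0,0.9],
    [0,0,0,0,0,0,0.9],
    [0,0,0,0,0,0,0.95],
    [0,0,0,0,0,0,1],
    [0,0,-0.2,0,0,0,1],
    [0,0,-0.4,0,0,0,1],
    [0,0,-0.65,0,0,0,1],
    [0,0,-0.85,0,0,0,1],
    [0,0,-0.85,0,0,0,1],
    [0,0,-0.85,0,0,0,1],
  ],
)

```text
time_s: 26.4
tool_pos: [0.495, 0.1728, 0.2203]
tool_rot: [179.9, 0.1, -179.9]
force: [0.2, -0.0, -0.7]
grip_width: 0.0872
grasp_force: 0.0
```

```bash
python3 vs.py p2.png; python3 to.py .437 -.384 .144 154; python3 - <<'E'
from h import *
c=wcal();print('disc top centre',proj(c,[.4963,.172,.058]),cal('wrist')[0]*.052/.32)
for d in masks_of('wrist','disc2'): print(d['conf'],d['location'],cv2.boundingRect(d['pixels'].astype('uint8')))
T=cal('top')
viewer.read_camera('top')
for n,z in [('clamp',.01),('cap',.026)]:
  for d in boxes_of('top',n): print(n,d['conf'],ray(T,d['location'],z))
E
```

```text
pose/force/yaw [ 4.939000e-01  1.724000e-01  2.184000e-01 -2.476000e-01 -2.322000e-01
 -5.956000e-01  1.801009e+02] std [0.0005 0.0002 0.001 ]
row [ 0.288 -2.781  0.374] [-0.001 -0.001  0.304] at [0.4938 0.1723 0.218 ] [-1.799e+02 -1.000e-01 -1.799e+02]
disc top centre [277.62123819 194.55112436] 60.29721484882964
0.84 [271.3, 182.8] (248, 165, 57, 57)
0.59 [289.1, 168.6] (245, 160, 64, 63)
clamp 0.51 [ 0.4677082  -0.40788989  0.01      ]
cap 0.68 [ 0.53149962 -0.3702782   0.026     ]
cap 0.44 [ 0.65694514 -0.34023867  0.026     ]
```

>>> apply_moves(
  moves=[
    [0.02,-0.2,0,0,0,0.05,1],
    [0.04,-0.4,0,0,0,0.1,1],
    [0.06,-0.6,0,0,0,0.1,1],
    [0.08,-0.8,0,0,0,0.1,1],
    [0.1,-1,0,0,0,0.1,1],
  ],
)

```text
time_s: 27.4
tool_pos: [0.4745, -0.029, 0.2194]
tool_rot: [180.0, 0.0, 171.5]
force: [0.7, 0.3, 0.5]
grip_width: 0.0869
grasp_force: 0.0
```

```bash
python3 to.py .455 -.395 .16 154
```

```text
row [-0.174 -1.824  0.296] [0.    0.    0.204] at [ 0.4745 -0.029   0.2194] [180.    0.  171.5]
```

>>> apply_moves(
  moves=[
    [-0.02,-0.2,0,0,0,0.05,1],
    [-0.04,-0.4,0,0,0,0.1,1],
    [-0.06,-0.6,0,0,0,0.15,1],
    [-0.08,-0.8,0,0,0,0.2,1],
    [-0.09,-0.95,0,0,0,0.204,1],
  ],
)

```text
time_s: 27.9
tool_pos: [0.464, -0.2209, 0.2196]
tool_rot: [-180.0, 0.1, 153.7]
force: [-0.8, 0.2, 0.4]
grip_width: 0.0872
grasp_force: 0.0
```

```bash
python3 to.py .455 -.395 .16 154
```

```text
row [-0.345 -0.8    0.299] [-0.     0.001 -0.003] at [ 0.464  -0.2209  0.2196] [-1.800e+02  1.000e-01  1.537e+02]
```

>>> apply_moves(
  moves=[
    [-0.08,-0.2,0.1,0,0,0,1],
    [-0.16,-0.4,0.2,0,0,0,1],
    [-0.24,-0.6,0.3,0,0,0,1],
    [-0.34,-0.79,0.3,0,0,0,1],
    [-0.34,-0.79,0.3,0,0,0,1],
    [-0.34,-0.79,0.3,0,0,0,1],
    [-0.34,-0.79,0.3,0,0,0,1],
  ],
)

```text
time_s: 28.6
tool_pos: [0.457, -0.3886, 0.1593]
tool_rot: [179.9, -0.0, 154.1]
force: [0.2, 0.5, -0.0]
grip_width: 0.0866
grasp_force: 0.0
```

```bash
python3 look.py clamp .01 cl.png
```

```text
tool [  0.4572  -0.3883   0.1595 154.0954]
clamp 0.62 [259.6, 194.9] loc [ 0.4502 -0.402 ] rect mm [ 461.2 -405.2] [35.2 96.9] 63.9 circ [ 460.9 -405.3] 50.8 in tool [-0.054 -0.068  0.747]
```

View pics/cl.png

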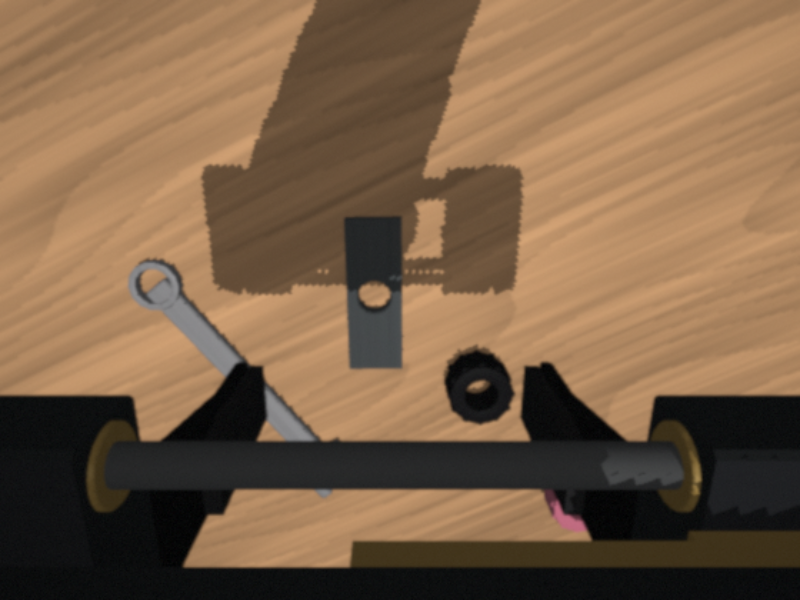

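The clamp lies at (374,294) in the enlarged view, lined up with the tool. It was knocked about 3 cm, and the network fix now is (0.461,-0.405). The wrench and cap are clear of the finger footprint.

>>> apply_moves(
  moves=[
    [-0.054,-0.068,0.1,0,0,0,0.7],
    [-0.054,-0.068,0.3,0,0,0,0.6],
    [-0.054,-0.068,0.5,0,0,0,0.6],
    [-0.054,-0.068,0.68,0,0,0,0.6],
    [-0.054,-0.068,0.782,0,0,0,0.6],
    [-0.054,-0.068,0.782,0,0,0,0.6],
    [-0.054,-0.068,0.782,0,0,0,0.4],
    [-0.054,-0.068,0.782,0,0,0,0.2],
    [-0.054,-0.068,0.782,0,0,0,0.2],
    [-0.054,-0.068,0.782,0,0,0,0.2],
    [-0.054,-0.068,0.782,0,0,0,0.2],
    [-0.054,-0.068,0.782,0,0,0,0.2],
    [-0.054,-0.068,0.782,0,0,0,0.2],
  ],
)

```text
time_s: 30.1
tool_pos: [0.4607, -0.4064, 0.0033]
tool_rot: [180.0, 0.0, 154.0]
force: [-0.4, 2.4, 4.5]
grip_width: 0.0339
grasp_force: 25.0
```

>>> apply_moves(
  moves=[
    [0,0,0,0,0,0,0.2],
    [0,0,-0.1,0,0,0,0.2],
    [0,0,-0.3,0,0,0,0.2],
    [0,0,-0.5,0,0,0,0.2],
    [0,0,-0.75,0,0,0,0.2],
    [0,0,-0.95,0,0,0,0.2],
    [0,0,-0.95,0,0,0,0.2],
  ],
)

```text
time_s: 30.8
tool_pos: [0.4616, -0.4105, 0.1988]
tool_rot: [-179.8, 0.6, 153.9]
force: [0.2, -0.3, -0.6]
grip_width: 0.0334
grasp_force: 25.0
```

```bash
python3 to.py .4955 .172 .193 180
```

```text
row [1.129 2.69  0.01 ] [-0.003  0.006 -0.304] at [ 0.4616 -0.4105  0.1988] [-179.8    0.6  153.9]
```

>>> apply_moves(
  moves=[
    [0.04,0.1,0,0,0,0,0.2],
    [0.12,0.3,0,0,0,0,0.2],
    [0.2,0.5,0,0,0,0,0.2],
    [0.29,0.7,0,0,0,0,0.2],
    [0.38,0.9,0,0,0,0,0.2],
  ],
)

```text
time_s: 31.3
tool_pos: [0.4698, -0.2104, 0.1914]
tool_rot: [-179.9, -0.1, 153.9]
force: [-0.5, 0.1, -1.7]
grip_width: 0.0335
grasp_force: 25.0
```

>>> apply_moves(
  moves=[
    [0.08,0.2,0,0,0,0,0.2],
    [0.17,0.4,0,0,0,0,0.2],
    [0.25,0.6,0,0,0,0,0.2],
    [0.33,0.8,0,0,0,0,0.2],
    [0.38,0.9,0,0,0,0,0.2],
  ],
)

```text
time_s: 31.8
tool_pos: [0.4808, -0.0127, 0.1915]
tool_rot: [-180.0, -0.1, 154.2]
force: [0.7, 0.4, -0.9]
grip_width: 0.0337
grasp_force: 25.0
```

```bash
python3 to.py .4955 .172 .155 180
```

```text
row [0.335 0.864 0.183] [ 0.    -0.001 -0.3  ] at [ 0.4808 -0.0127  0.1915] [-1.800e+02 -1.000e-01  1.542e+02]
```

>>> apply_moves(
  moves=[
    [0.08,0.2,0,0,0,-0.08,0.2],
    [0.16,0.4,0,0,0,-0.16,0.2],
    [0.24,0.6,0,0,0,-0.24,0.2],
    [0.32,0.83,0,0,0,-0.3,0.2],
    [0.32,0.83,0.1,0,0,-0.3,0.2],
    [0.32,0.83,0.18,0,0,-0.3,0.2],
    [0.32,0.83,0.18,0,0,-0.3,0.2],
    [0.32,0.83,0.18,0,0,-0.3,0.2],
  ],
)

```text
time_s: 32.6
tool_pos: [0.4965, 0.1597, 0.1561]
tool_rot: [-179.9, -0.1, 179.7]
force: [-0.5, -0.1, -0.3]
grip_width: 0.0335
grasp_force: 25.0
```

```bash
python3 vs.py ins5.png; python3 - <<'E'
from h import *
c=wcal();o=env.get_obs();print('expected bore',(proj(c,o['tool_pos']-[0,0,-.007])/.7-[270,250])*2)
p=cv2.imread('pics/ins5.png')
cv2.imwrite('pics/ins5c.png',cv2.resize(p[250:470,270:520],None,fx=2,fy=2))
E
```

```text
pose/force/yaw [ 4.972000e-01  1.602000e-01  1.573000e-01 -1.038000e-01 -4.740000e-02
 -5.251000e-01  1.797033e+02] std [0.0004 0.0003 0.0006]
expected bore [250.29682442 303.29830763]
```

View pics/ins5c.png

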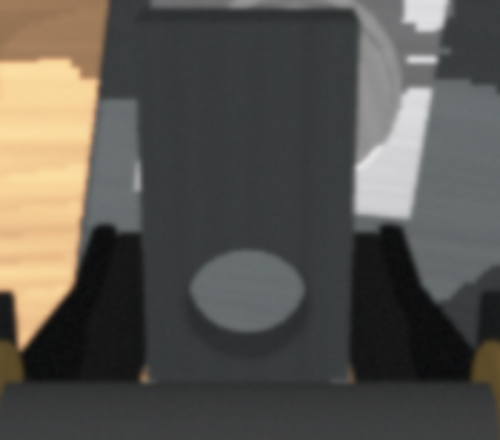

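The held clamp's bore is centred at (249,303) in the crop against an expected (250,303), so it is centred in the tool. I place it with the TCP over the arbor.

>>> apply_moves(
  moves=[
    [0.006,0.059,0,0,0,0,0.2],
    [0.006,0.059,0.05,0,0,0,0.2],
    [0.006,0.059,0.15,0,0,0,0.2],
    [0.006,0.059,0.25,0,0,0,0.2],
    [0.006,0.059,0.34,0,0,0,0.2],
    [0.006,0.059,0.37,0,0,0,0.2],
    [0.006,0.059,0.37,0,0,0,0.2],
  ],
)

```text
time_s: 33.6
tool_pos: [0.4949, 0.1724, 0.0819]
tool_rot: [-179.9, -0.1, 179.8]
force: [-0.4, -0.1, -1.0]
grip_width: 0.0334
grasp_force: 25.0
```

>>> apply_moves(
  moves=[
    [0,0,0.05,0,0,0,0.2],
    [0,0,0.09,0,0,0,0.2],
    [0,0,0.105,0,0,0,0.2],
    [0,0,0.105,0,0,0,0.2],
  ],
)

```text
time_s: 34.0
tool_pos: [0.4956, 0.1724, 0.0618]
tool_rot: [-180.0, -0.0, 179.8]
force: [-0.4, 0.0, -0.8]
grip_width: 0.0336
grasp_force: 25.0
```

Release, lift, check, and set off for the cap.

>>> apply_moves(
  moves=[
    [0,0,0.002,0,0,0,0.6],
    [0,0,0.002,0,0,0,0.6],
    [0,0,0,0,0,0,0.6],
    [0,0,0,0,0,0,0.7],
    [0,0,0,0,0,0,0.8],
    [0,0,-0.2,0,0,0,1],
    [0,0,-0.4,0,0,0,1],
    [0,0,-0.65,0,0,0,1],
    [0,0,-0.78,0,0,0,1],
    [0,0,-0.78,0,0,0,1],
    [0,0,-0.78,0,0,0,1],
  ],
)

```text
time_s: 35.1
tool_pos: [0.4958, 0.1725, 0.2183]
tool_rot: [180.0, 0.0, 179.8]
force: [-1.0, 0.3, -0.8]
grip_width: 0.087
grasp_force: 0.0
```

```bash
python3 vs.py p3.png; python3 to.py .54 -.367 .155 180; python3 - <<'E'
from h import *
c=wcal();print('clamp top centre',proj(c,[.4963,.172,.068]))
for d in masks_of('wrist','clamp'): print(d['conf'],d['location'],cv2.boundingRect(d['pixels'].astype('uint8')))
E
```

```text
pose/force/yaw [ 4.950000e-01  1.722000e-01  2.169000e-01 -2.854000e-01  6.940000e-02
 -4.729000e-01  1.797558e+02] std [0.0004 0.0002 0.0007]
row [-0.237 -2.695  0.312] [-0.001 -0.001 -0.003] at [0.4951 0.1722 0.2168] [-1.799e+02 -1.000e-01  1.798e+02]
clamp top centre [277.68132466 196.40876717]
0.78 [276.3, 182.0] (256, 140, 41, 109)
0.4 [121.9, 283.3] (107, 265, 38, 130)
```

>>> apply_moves(
  moves=[
    [-0.02,-0.2,0,0,0,0,1],
    [-0.04,-0.4,0,0,0,0,1],
    [-0.06,-0.6,0,0,0,0,1],
    [-0.08,-0.8,0,0,0,0,1],
    [-0.09,-1,0,0,0,0,1],
  ],
)

```text
time_s: 35.95
tool_pos: [0.5127, -0.0292, 0.2177]
tool_rot: [180.0, 0.0, 179.8]
force: [1.7, 0.1, 0.4]
grip_width: 0.087
grasp_force: 0.0
```

>>> apply_moves(
  moves=[
    [-0.02,-0.2,0,0,0,0,1],
    [-0.04,-0.4,0,0,0,0,1],
    [-0.06,-0.6,0,0,0,0,1],
    [-0.08,-0.8,0,0,0,0,1],
    [-0.09,-1,0,0,0,0,1],
  ],
)

```text
time_s: 36.45
tool_pos: [0.53, -0.229, 0.2177]
tool_rot: [180.0, 0.0, 179.8]
force: [0.9, 0.4, -0.1]
grip_width: 0.087
grasp_force: 0.0
```

>>> apply_moves(
  moves=[
    [-0.02,-0.2,0.1,0,0,0,1],
    [-0.04,-0.4,0.2,0,0,0,1],
    [-0.055,-0.6,0.3,0,0,0,1],
    [-0.055,-0.68,0.31,0,0,0,1],
    [-0.055,-0.68,0.31,0,0,0,1],
    [-0.055,-0.68,0.31,0,0,0,1],
    [-0.055,-0.68,0.31,0,0,0,1],
  ],
)

```text
time_s: 37.15
tool_pos: [0.5414, -0.362, 0.1563]
tool_rot: [179.9, 0.1, 179.9]
force: [0.3, 0.2, -0.0]
grip_width: 0.0869
grasp_force: 0.0
```

```bash
python3 look.py cap .026 cap.png; python3 - <<'E'
import cv2
p=cv2.imread('pics/cap.png');cv2.imwrite('pics/capc.png',p[150:450,100:650])
E
```

```text
tool [ 5.414000e-01 -3.620000e-01  1.564000e-01  1.798978e+02]
cap 0.97 [297.6, 299.8] loc [ 0.6336 -0.3442] rect mm [ 630.7 -344.9] [23.9 39.6] 1.7 circ [ 637.6 -344.5] 20.0 in tool [-0.48   0.088  0.652]
cap 0.84 [260.0, 207.9] loc [ 0.5476 -0.3763] rect mm [ 542.4 -370.9] [40.3 43.5] 80.2 circ [ 542.3 -371.4] 22.3 in tool [-0.004 -0.047  0.652]
```

View pics/capc.png

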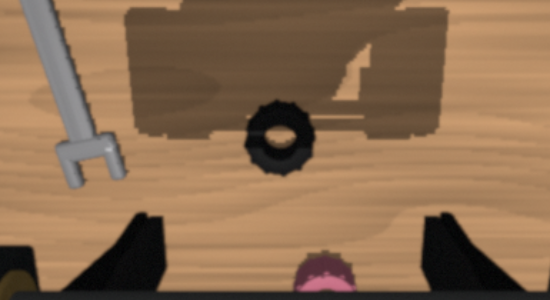

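The black cap is at crop (280,140), enlarged view (380,290). The pink look-alike is at crop (325,275). The wrench jaw at crop (90,160) is outside the finger span.

```bash
python3 - <<'E'
from h import *
c=wcal();o=env.get_obs();w=ray(c,(266.2,203.3),.026);print(w,o['tool_pos'])
E
```

```text
[ 0.54370399 -0.37178436  0.026     ] [ 0.54118906 -0.36245478  0.15651206]
```

>>> apply_moves(
  moves=[
    [-0.012,-0.048,0.1,0,0,0,0.8],
    [-0.012,-0.048,0.3,0,0,0,0.75],
    [-0.012,-0.048,0.5,0,0,0,0.75],
    [-0.012,-0.048,0.68,0,0,0,0.75],
    [-0.012,-0.048,0.75,0,0,0,0.75],
    [-0.012,-0.048,0.75,0,0,0,0.75],
    [-0.012,-0.048,0.75,0,0,0,0.5],
    [-0.012,-0.048,0.75,0,0,0,0.3],
    [-0.012,-0.048,0.75,0,0,0,0.3],
    [-0.012,-0.048,0.75,0,0,0,0.3],
    [-0.012,-0.048,0.75,0,0,0,0.3],
    [-0.012,-0.048,0.75,0,0,0,0.3],
    [-0.012,-0.048,0.75,0,0,0,0.3],
  ],
  grip_force=15,
)

```text
time_s: 38.65
tool_pos: [0.5434, -0.3735, 0.0071]
tool_rot: [-180.0, 0.1, 179.8]
force: [-0.3, 1.5, 6.5]
grip_width: 0.0387
grasp_force: 15.0
```

>>> apply_moves(
  moves=[
    [0,0,0,0,0,0,0.3],
    [0,0,-0.1,0,0,0,0.3],
    [0,0,-0.3,0,0,0,0.3],
    [0,0,-0.5,0,0,0,0.3],
    [0,0,-0.75,0,0,0,0.3],
    [0,0,-0.95,0,0,0,0.3],
    [0,0,-0.95,0,0,0,0.3],
  ],
)

```text
time_s: 39.35
tool_pos: [0.545, -0.3762, 0.2027]
tool_rot: [-179.7, 0.5, 179.7]
force: [0.4, -0.3, -0.1]
grip_width: 0.0387
grasp_force: 15.0
```

```bash
python3 to.py .496 .172 .196 180
```

```text
row [0.258 2.74  0.016] [-0.004  0.006 -0.003] at [ 0.545  -0.3762  0.2027] [-179.7    0.5  179.7]
```

>>> apply_moves(
  moves=[
    [0.01,0.1,0,0,0,0,0.3],
    [0.03,0.3,0,0,0,0,0.3],
    [0.05,0.52,0,0,0,0,0.3],
    [0.07,0.74,0,0,0,0,0.3],
    [0.09,0.95,0,0,0,0,0.3],
  ],
)

```text
time_s: 39.85
tool_pos: [0.5247, -0.1812, 0.1949]
tool_rot: [180.0, -0.1, 179.8]
force: [0.2, 1.0, 0.2]
grip_width: 0.0389
grasp_force: 15.0
```

>>> apply_moves(
  moves=[
    [0.02,0.22,0,0,0,0,0.3],
    [0.04,0.44,0,0,0,0,0.3],
    [0.06,0.66,0,0,0,0,0.3],
    [0.08,0.88,0,0,0,0,0.3],
    [0.09,0.95,0,0,0,0,0.3],
  ],
)

```text
time_s: 40.35
tool_pos: [0.5072, 0.0128, 0.195]
tool_rot: [179.9, -0.1, -179.8]
force: [0.3, 0.3, -0.2]
grip_width: 0.0389
grasp_force: 15.0
```

>>> apply_moves(
  moves=[
    [0.02,0.22,0,0,0,0,0.3],
    [0.04,0.44,0,0,0,0,0.3],
    [0.06,0.66,0.05,0,0,0,0.3],
    [0.06,0.76,0.15,0,0,0,0.3],
    [0.06,0.76,0.2,0,0,0,0.3],
    [0.06,0.76,0.2,0,0,0,0.3],
    [0.06,0.76,0.2,0,0,0,0.3],
  ],
)

```text
time_s: 41.05
tool_pos: [0.4973, 0.157, 0.1559]
tool_rot: [-179.9, -0.0, 179.6]
force: [0.2, -0.8, -0.2]
grip_width: 0.0387
grasp_force: 15.0
```

```bash
python3 vs.py ins6.png; python3 - <<'E'
from h import *
c=wcal();o=env.get_obs();print('expected bore',(proj(c,o['tool_pos']-[0,0,-.019])/.7-[270,250])*2)
p=cv2.imread('pics/ins6.png')
cv2.imwrite('pics/ins6c.png',cv2.resize(p[250:500,270:520],None,fx=2,fy=2))
E
```

```text
pose/force/yaw [ 4.977000e-01  1.575000e-01  1.566000e-01  7.110000e-02 -4.735000e-01
 -3.761000e-01  1.796195e+02] std [0.0002 0.0004 0.0003]
expected bore [249.76374955 341.17733169]
```

View pics/ins6c.png

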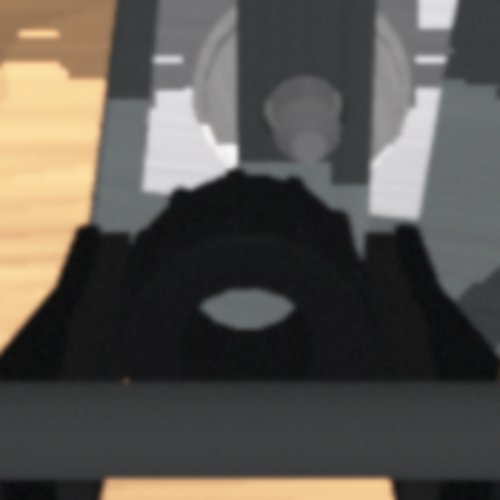

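The cap's bore rim matches the prediction (top edge at row 288), so it is centred. I lower it.

>>> apply_moves(
  moves=[
    [0.007,0.072,0,0,0,0,0.3],
    [0.007,0.072,0,0,0,0,0.3],
    [0.007,0.072,0.1,0,0,0,0.3],
    [0.007,0.072,0.2,0,0,0,0.3],
    [0.007,0.072,0.28,0,0,0,0.3],
    [0.007,0.072,0.33,0,0,0,0.3],
    [0.007,0.072,0.36,0,0,0,0.3],
    [0.007,0.072,0.36,0,0,0,0.3],
  ],
)

```text
time_s: 42.15
tool_pos: [0.4953, 0.1733, 0.0835]
tool_rot: [-180.0, -0.0, 179.8]
force: [-1.3, -0.0, -1.2]
grip_width: 0.0387
grasp_force: 15.0
```

>>> apply_moves(
  moves=[
    [0,0,0.025,0,0,0,0.3],
    [0,0,0.035,0,0,0,0.3],
    [0,0,0.035,0,0,0,0.3],
  ],
)

```text
time_s: 42.45
tool_pos: [0.4957, 0.1733, 0.077]
tool_rot: [180.0, 0.0, 179.8]
force: [-0.8, -0.1, 0.5]
grip_width: 0.0388
grasp_force: 15.0
```

>>> apply_moves(
  moves=[
    [0,0,0.005,0,0,0,0.6],
    [0,0,0.005,0,0,0,0.6],
    [0,0,0,0,0,0,0.7],
    [0,0,0,0,0,0,0.8],
    [0,0,0,0,0,0,0.8],
    [0,0,-0.2,0,0,0,1],
    [0,0,-0.4,0,0,0,1],
    [0,0,-0.65,0,0,0,1],
    [0,0,-0.85,0,0,0,1],
    [0,0,-0.96,0,0,0,1],
    [0,0,-0.96,0,0,0,1],
    [0,0,-0.96,0,0,0,1],
  ],
)

```text
time_s: 43.65
tool_pos: [0.4956, 0.1732, 0.2689]
tool_rot: [180.0, 0.0, 179.8]
force: [-0.0, -0.1, 0.0]
grip_width: 0.0869
grasp_force: 0.0
```

```bash
python3 vs.py p4.png; python3 - <<'E'
from h import *
s=shot('scene');S=cal('scene')
w=cv2.imread('pics/p4.png')
a=cv2.resize(s[120:280,330:470,::-1],(420,480));b=w[120:600,210:590]
cv2.imwrite('pics/chk.png',np.hstack([a,b]))
c=wcal();print('cap top px in right crop',proj(c,[.4963,.172,.094])/.7-[210,120]+[420,0])
T=cal('top');t=shot('top')
for d in boxes_of('scene','gauge_knob'): print(d['conf'],d['location'],ray(S,d['location'],.237))
for d in boxes_of('top','gauge_knob'): print(d['conf'],d['location'],ray(T,d['location'],.245))
E
```

```text
pose/force/yaw [ 4.951000e-01  1.730000e-01  2.677000e-01 -9.200000e-02 -7.790000e-02
  1.440000e-02  1.797561e+02] std [0.0003 0.0001 0.0005]
cap top px in right crop [605.42254884 149.99679137]
0.75 [402.4, 171.4] [0.67005302 0.14037162 0.237     ]
0.56 [175.0, 170.6] [0.63215172 0.18413149 0.245     ]
```

View pics/chk.png

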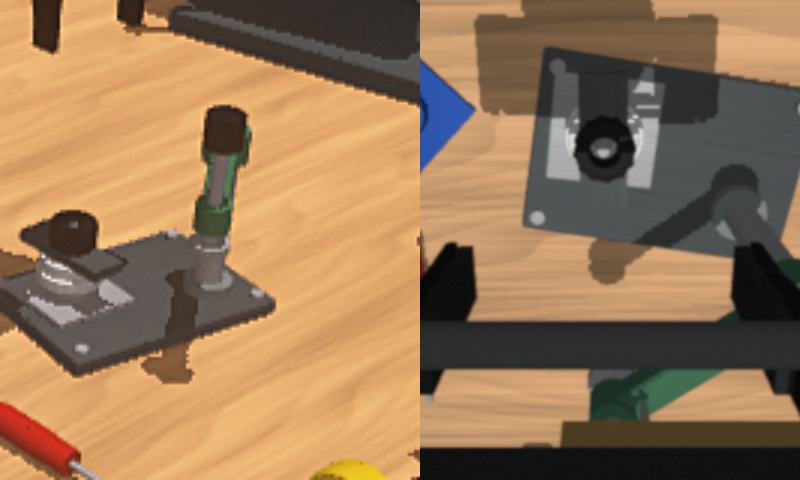

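The stack is complete: cap on clamp on discs on backing, with the cap at (603,150) in the right crop as predicted. Next I go over the gauge knob.

```bash
python3 to.py .643 .175 .36 180
```

```text
row [-0.737  0.012 -0.457] [-0.    -0.    -0.003] at [0.4956 0.1732 0.2687] [-180.    -0.   179.8]
```

>>> apply_moves(
  moves=[
    [0,0,-0.2,0,0,0,1],
    [-0.1,0,-0.4,0,0,0,1],
    [-0.3,0,-0.457,0,0,0,1],
    [-0.5,0.01,-0.457,0,0,0,1],
    [-0.7,0.012,-0.457,0,0,0,1],
    [-0.737,0.012,-0.457,0,0,0,1],
    [-0.737,0.012,-0.457,0,0,0,1],
    [-0.737,0.012,-0.457,0,0,0,1],
    [-0.737,0.012,-0.457,0,0,0,1],
  ],
)

```text
time_s: 45.05
tool_pos: [0.642, 0.1752, 0.3615]
tool_rot: [179.9, 0.0, 179.8]
force: [-0.7, 0.2, 0.4]
grip_width: 0.0866
grasp_force: 0.0
```

```bash
python3 look.py gauge_knob .252 kn.png; python3 - <<'E'
from h import *
c=wcal();print('pred knob',proj(c,[.6416,.1771,.252])/.7,'pred pivot top',proj(c,[.5652,.2823,.173])/.7,'cap',proj(c,[.4963,.172,.094])/.7)
E
```

```text
tool [6.421000e-01 1.752000e-01 3.616000e-01 1.797965e+02]
gauge_knob 0.66 [152.8, 158.9] loc [0.6038 0.0842] rect mm [620.2  83. ] [90.2 14.8] 2.3 circ [620.2  82.2] 45.1 in tool [ 0.108 -0.465  0.548]
gauge_knob 0.58 [274.7, 199.9] loc [0.6354 0.1735] rect mm [638.7 176.7] [30.7 37.4] 89.8 circ [638.8 177.2] 19.1 in tool [0.017 0.01  0.548]
pred knob [399.58072302 295.5706906 ] pred pivot top [564.86794692 143.33237453] cap [391.3838878   44.40613312]
```

View pics/kn.png

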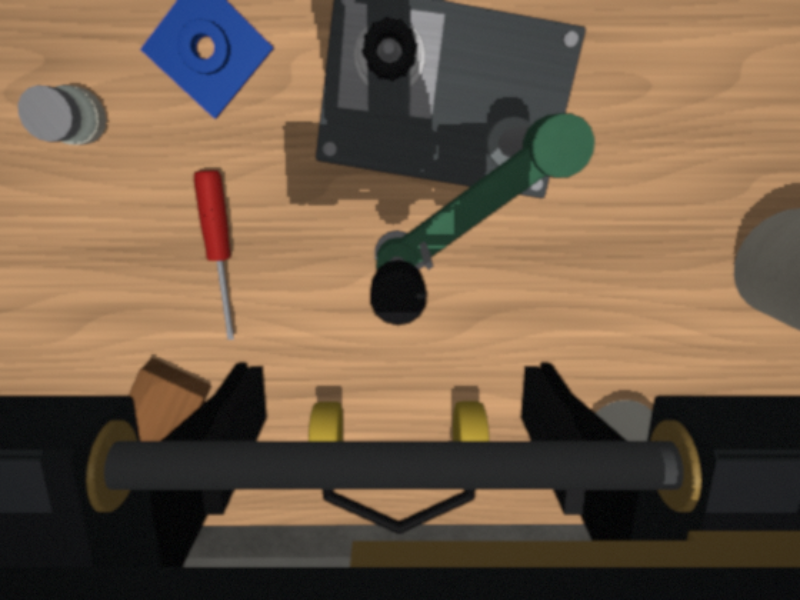

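The knob top is at (399,297) and the hub at (562,145), both within a few pixels of the model: pivot (0.565,0.282), arm angle about 1.19 rad. I grip the knob.

>>> apply_moves(
  moves=[
    [0.003,0.009,0.1,0,0,0,1],
    [0.003,0.009,0.3,0,0,0,0.8],
    [0.003,0.009,0.5,0,0,0,0.8],
    [0.003,0.009,0.64,0,0,0,0.8],
    [0.003,0.009,0.68,0,0,0,0.8],
    [0.003,0.009,0.68,0,0,0,0.8],
    [0.003,0.009,0.68,0,0,0,0.5],
    [0.003,0.009,0.68,0,0,0,0.2],
    [0.003,0.009,0.68,0,0,0,0.2],
    [0.003,0.009,0.68,0,0,0,0.2],
    [0.003,0.009,0.68,0,0,0,0.2],
    [0.003,0.009,0.68,0,0,0,0.2],
    [0.003,0.009,0.68,0,0,0,0.2],
    [0.003,0.009,0.68,0,0,0,0.2],
    [0.003,0.009,0.68,0,0,0,0.2],
  ],
  grip_force=8,
)

```text
time_s: 46.75
tool_pos: [0.6422, 0.1775, 0.2244]
tool_rot: [180.0, -0.0, 179.8]
force: [-1.7, 2.2, 1.3]
grip_width: 0.0319
grasp_force: 8.0
```

```bash
cat > arc.py <<'E'
# arc.py target_gauge_angle steps : rows along the gauge arc from the present pose, tool turning with the arm
import sys; from h import *
P=np.array([.5652,.2823]);a0=np.radians(238.1)
o=env.get_obs();t=o['tool_pos'];r=R.from_euler('xyz',o['tool_rot'],degrees=True)
v=t[:2]-P;g0=(np.arctan2(v[1],v[0])-a0)%(2*np.pi);print('now angle',g0,'radius',np.hypot(*v),t)
for g in np.linspace(g0,float(sys.argv[1]),int(sys.argv[2])+1)[1:]:
    q=np.r_[P+.13*np.array([np.cos(a0+g),np.sin(a0+g)]),t[2]]
    print(np.round(r.inv().apply(q-t)/.2,3).tolist(),round((g0-g)/1.5,3))
E
python3 arc.py 0 12
```

```text
now angle 1.1902841198528735 radius 0.1300528398446593 [0.64218981 0.1774844  0.22435111]
[0.054, -0.036, -0.0] 0.066
[0.111, -0.066, 0.0] 0.132
[0.17, -0.09, 0.0] 0.198
[0.232, -0.109, 0.0] 0.265
[0.295, -0.121, 0.0] 0.331
[0.36, -0.127, 0.0] 0.397
[0.424, -0.126, 0.0] 0.463
[0.488, -0.119, 0.0] 0.529
[0.551, -0.106, 0.0] 0.595
[0.613, -0.087, 0.0] 0.661
[0.672, -0.062, 0.0] 0.727
[0.728, -0.03, 0.0] 0.794
```

>>> apply_moves(
  moves=[
    [0.054,-0.036,0,0,0,0.066,0.2],
    [0.111,-0.066,0,0,0,0.132,0.2],
    [0.17,-0.09,0,0,0,0.198,0.2],
    [0.232,-0.109,0,0,0,0.265,0.2],
    [0.295,-0.121,0,0,0,0.331,0.2],
    [0.36,-0.127,0,0,0,0.397,0.2],
    [0.424,-0.126,0,0,0,0.463,0.2],
  ],
)

```text
time_s: 47.45
tool_pos: [0.5575, 0.1532, 0.2246]
tool_rot: [179.9, -0.0, 139.8]
force: [0.6, 4.9, 1.5]
grip_width: 0.0318
grasp_force: 8.0
```

```bash
python3 arc.py 0 6
```

```text
now angle 0.49746488151428814 radius 0.1293501819716711 [0.55753466 0.15317714 0.22461617]
[0.042, -0.033, -0.0] 0.055
[0.089, -0.06, -0.0] 0.111
[0.138, -0.083, -0.0] 0.166
[0.189, -0.101, -0.0] 0.221
[0.241, -0.115, -0.0] 0.276
[0.294, -0.125, -0.0] 0.332
```

>>> apply_moves(
  moves=[
    [0.042,-0.032,0,0,0,0.055,0.2],
    [0.089,-0.058,0,0,0,0.11,0.2],
    [0.138,-0.08,0,0,0,0.166,0.2],
    [0.189,-0.098,0,0,0,0.221,0.2],
    [0.241,-0.112,0,0,0,0.276,0.2],
    [0.29,-0.122,0,0,0,0.33,0.2],
    [0.29,-0.122,0,0,0,0.33,0.2],
    [0.29,-0.122,0,0,0,0.33,0.2],
  ],
)

```text
time_s: 48.25
tool_pos: [0.4982, 0.1721, 0.2247]
tool_rot: [179.8, -0.1, 111.8]
force: [2.8, 5.3, -1.6]
grip_width: 0.0313
grasp_force: 8.0
```

```bash
python3 arc.py 0 1;python3 - <<'E'
from h import *
o=env.get_obs();print(o['tool_rot'],o['force'])
E
```

```text
now angle 0.010966742882163594 radius 0.12898834743444132 [0.49824263 0.17205163 0.22466543]
[0.003, -0.008, -0.0] 0.007
[ 1.79819171e+02 -9.36587806e-02  1.11770277e+02] [ 2.81125541  5.27085404 -1.58362253]
```

>>> apply_moves(
  moves=[
    [0,-0.004,0.03,0,0,0,0.2],
    [0,-0.004,0.07,0,0,0,0.2],
    [0,-0.004,0.11,0,0,0,0.2],
    [0,-0.004,0.14,0,0,0,0.2],
    [0,-0.004,0.16,0,0,0,0.2],
    [0,-0.004,0.17,0,0,0,0.2],
    [0,-0.004,0.175,0,0,0,0.2],
    [0,-0.004,0.18,0,0,0,0.2],
    [0,-0.004,0.18,0,0,0,0.2],
    [0,-0.004,0.18,0,0,0,0.2],
  ],
  grip_force=10,
)

```text
time_s: 49.25
tool_pos: [0.4984, 0.172, 0.1895]
tool_rot: [179.7, -0.1, 111.7]
force: [2.6, 6.6, 1.5]
grip_width: 0.0317
grasp_force: 10.0
```

>>> apply_moves(
  moves=[
    [0,0,0.005,0,0,0,0.2],
    [0,0,0.01,0,0,0,0.2],
    [0,0,0.015,0,0,0,0.2],
    [0,0,0.015,0,0,0,0.2],
  ],
)

```text
time_s: 49.65
tool_pos: [0.4987, 0.1717, 0.1881]
tool_rot: [179.7, -0.1, 111.7]
force: [-1.7, 3.9, 10.7]
grip_width: 0.0313
grasp_force: 10.0
```

```bash
python3 - <<'E'
from h import *
s=shot('scene');o=env.get_obs();print(o['force'],o['tool_pos'])
cv2.imwrite('pics/gauge.png',cv2.resize(s[120:270,320:470,::-1],(600,600),interpolation=cv2.INTER_CUBIC))
E
```

```text
[-1.39432522  4.27264064 10.43305906] [0.49864623 0.17171757 0.18807757]
```

View pics/gauge.png

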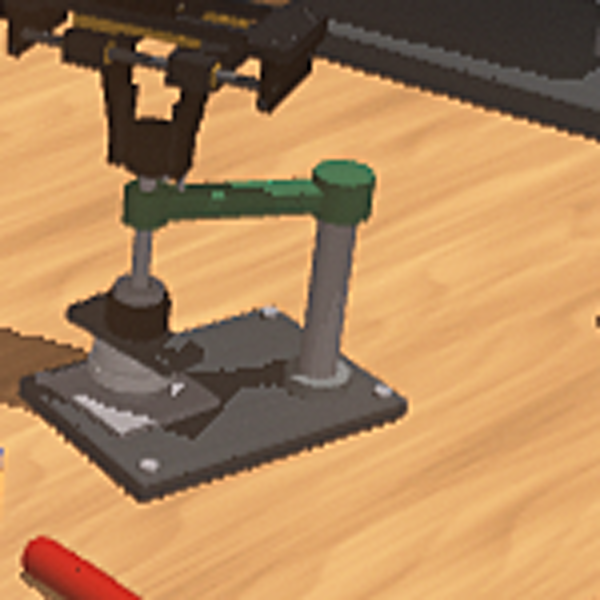

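The foot rests on the cap's top, with 10 N of contact. I hold it a second, then raise.

>>> apply_moves(
  moves=[
    [0,0,0,0,0,0,0.2],
    [0,0,0,0,0,0,0.2],
    [0,0,0,0,0,0,0.2],
    [0,0,0,0,0,0,0.2],
    [0,0,0,0,0,0,0.2],
    [0,0,0,0,0,0,0.2],
    [0,0,0,0,0,0,0.2],
    [0,0,0,0,0,0,0.2],
    [0,0,0,0,0,0,0.2],
    [0,0,0,0,0,0,0.2],
    [0,0,0,0,0,0,0.2],
    [0,0,-0.05,0,0,0,0.2],
    [0,0,-0.1,0,0,0,0.2],
    [0,0,-0.15,0,0,0,0.2],
    [0,0,-0.18,0,0,0,0.2],
    [0,0,-0.19,0,0,0,0.2],
    [0,0,-0.19,0,0,0,0.2],
  ],
)

```text
time_s: 51.4
tool_pos: [0.4985, 0.1716, 0.2242]
tool_rot: [179.7, -0.1, 111.7]
force: [3.1, 5.7, 0.2]
grip_width: 0.0317
grasp_force: 10.0
```

```bash
python3 arc.py 1.19 14
```

```text
now angle 0.014591722205686608 radius 0.12919416832513236 [0.49853651 0.17163333 0.22416347]
[-0.044, 0.032, 0.0] -0.056
[-0.083, 0.07, 0.0] -0.112
[-0.119, 0.111, 0.0] -0.168
[-0.151, 0.155, 0.001] -0.224
[-0.179, 0.202, 0.001] -0.28
[-0.203, 0.251, 0.001] -0.336
[-0.223, 0.302, 0.001] -0.392
[-0.239, 0.354, 0.001] -0.448
[-0.25, 0.407, 0.002] -0.504
[-0.257, 0.461, 0.002] -0.56
[-0.259, 0.516, 0.002] -0.616
[-0.257, 0.57, 0.002] -0.672
[-0.25, 0.625, 0.003] -0.728
[-0.238, 0.678, 0.003] -0.784
```

>>> apply_moves(
  moves=[
    [-0.044,0.032,0,0,0,-0.056,0.2],
    [-0.083,0.07,0,0,0,-0.112,0.2],
    [-0.119,0.111,0,0,0,-0.168,0.2],
    [-0.151,0.155,0,0,0,-0.224,0.2],
    [-0.179,0.202,0,0,0,-0.28,0.2],
    [-0.203,0.251,0,0,0,-0.336,0.2],
    [-0.223,0.302,0,0,0,-0.392,0.2],
    [-0.239,0.354,0,0,0,-0.448,0.2],
    [-0.25,0.407,0,0,0,-0.504,0.2],
    [-0.257,0.461,0,0,0,-0.56,0.2],
    [-0.259,0.516,0,0,0,-0.616,0.2],
    [-0.257,0.57,0,0,0,-0.672,0.2],
    [-0.25,0.625,0,0,0,-0.728,0.2],
    [-0.238,0.678,0,0,0,-0.784,0.2],
    [-0.238,0.678,0,0,0,-0.784,0.2],
    [-0.238,0.678,0,0,0,-0.784,0.2],
  ],
)

```text
time_s: 53.0
tool_pos: [0.6402, 0.1757, 0.2231]
tool_rot: [-180.0, -0.0, 178.9]
force: [-1.1, 2.0, 0.8]
grip_width: 0.0316
grasp_force: 10.0
```

>>> apply_moves(
  moves=[
    [0,0,0,0,0,0,0.6],
    [0,0,0,0,0,0,0.8],
    [0,0,0,0,0,0,0.8],
    [0,0,0,0,0,0,0.8],
    [0,0,0,0,0,0,1],
    [0,0,-0.2,0,0,0,1],
    [0,0,-0.4,0,0,0,1],
    [0,0,-0.6,0,0,0,1],
    [0,0,-0.7,0,0,0,1],
    [0,0,-0.7,0,0,0,1],
    [0,0,-0.7,0,0,0,1],
  ],
)

```text
time_s: 54.1
tool_pos: [0.6404, 0.1758, 0.3632]
tool_rot: [180.0, 0.0, 179.0]
force: [0.2, -0.7, -0.7]
grip_width: 0.0869
grasp_force: 0.0
```

```bash
python3 vs.py fin.png; python3 - <<'E'
from h import *
c=wcal();print('knob',proj(c,[.6416,.1771,.252]),'hub',proj(c,[.5652,.2823,.173]),'cap',proj(c,[.4963,.172,.094]))
for n in ['gauge_knob','cap']:
  for d in boxes_of('wrist',n): print(n,d['conf'],d['location'])
S=cal('scene');s=shot('scene')
a=cv2.resize(s[120:270,320:470,::-1],(400,400));b=cv2.resize(cv2.imread('pics/fin.png'),(400,300));b=np.vstack([b,np.zeros((100,400,3),'uint8')])
cv2.imwrite('pics/fin2.png',np.hstack([a,b]))
E
```

```text
pose/force/yaw [ 6.3990e-01  1.7600e-01  3.6210e-01 -4.3400e-01  2.3090e-01 -4.6190e-01
  1.7898e+02] std [0.0002 0.0001 0.0006]
knob [279.06456287 210.00765536] hub [393.39474831 102.02679535] cap [271.88365373  34.67649199]
gauge_knob 0.92 [273.4, 202.7]
cap 0.44 [322.7, 95.1]
```

View pics/fin2.png

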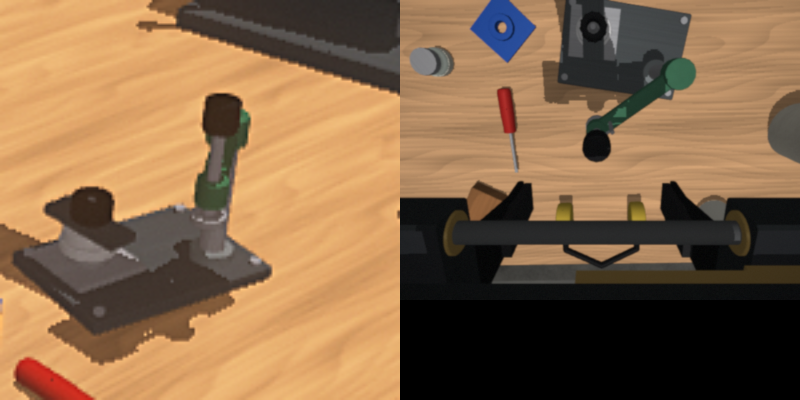

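The stack is intact, the foot is up, the arm is back at its park and the gripper is clear.

```bash
python3 -c "
from cell import env
print(env.sign_off())"
```

```text
the job is handed in; nothing more can be done
None
```

The job is handed in at about 55 s of the 210 s allowed: the pulley is stacked (backing, the two discs on the bench – 60 mm then 52 mm – clamp, cap), the gauge foot was pressed on the cap for over a second, and its arm is back at its park; the hand-in gave no verdict.

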